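Clamp the display prism by flicking the thumbscrew round

TASK

Tighten the loose brass thumbscrew of the little wooden display clamp by repeatedly pushing its wings round with a fingertip, clockwise as seen from the screw's head, until its rubber pad holds the acrylic prism block firmly against the clamp's back stop. Only push: do not pinch or force the thumbscrew, do not lift or tip the prism, and leave the other things on the shelf where they are. Finish with the hand clear.

Things in the scene. Friction and masses are not known exactly. Their poses are not given: they have to be found in the camera images.
- clamp: wooden display clamp fixed to the shelf. Origin on the shelf surface; x runs along the screw from its head to the back stop, z up. Base plate 160 x 90 x 12 mm (x -90 to 70). Back stop 70 mm wide, top at 92 mm, inner face at x = 40 mm. Front post x -72 to -52 mm, 44 mm wide, top at 95 mm. The screw axis is parallel to x, at y = 0, 70 mm above the shelf.
- pad_rod: steel screw rod, 12 mm thick, with a black rubber pad of 30 mm diameter at its prism end; the thumbscrew sits on its other end. Slides only along the clamp's x, driven by the thumbscrew (1 mm per rad). Origin on the screw axis; the pad's face is 6.8 mm from the origin towards -x. Axes as the clamp's.
- hub (a point): centre of the brass thumbscrew's hub (22 mm diameter, 24 mm long), on the screw axis in the middle plane of the wings, 70 mm above the shelf, 44 to 52 mm in front of the front post; moves with the screw; axes as the clamp's. Three straight wings 120 degrees apart, each reaching 42 mm from the axis, 8 mm thick round the turn, 14 mm wide along the axis.
- thumbscrew (a joint): thumbscrew angle, rad. At 0 (and each third of a turn) one wing points straight up. Grows clockwise as seen from the head (looking along clamp +x): the top wing moves to clamp -y. Turns easily (0.05 N m, 1 to 2 N at a wing), stays where left, starts at 0 to 2.2; the pad closes on the prism at about 6.8, hard stop at 7.6; 7.1 to 7.6 is firm.
- prism: loose rectangular clear acrylic prism block with an orange and a blue core, 40 (x) x 50 (y) x 76 mm high, standing on the clamp's base plate between pad and back stop, 1 to 3 mm short of the stop. Origin at the centre of its underside, z up.
- ring: loose mint hard silicone sensory ring, 84 mm outside diameter, 16 mm high, lying flat; origin at the centre of its underside. Leave alone.
- bell: loose stainless bell cylinder, 48 mm diameter, 77 mm high, upright; origin at the centre of its underside. Leave alone.
- clacker: loose cherry wood clacker, about 106 x 44 x 20 mm, lying flat; origin near the centre of its underside. Leave alone.
- clip_box: loose grey plastic box with a closed spring clip lid, 84 x 114 x 57 mm; origin at the centre of its underside. Leave alone.
- cup: loose yellow stacking cup, 70 mm diameter, 55 mm high; origin at the centre of its underside. Leave alone.
- pegs: loose wooden peg board, 70 x 70 x 14 mm, with a blue and a yellow peg, 39 mm high in all; origin at the centre of its underside. Leave alone.
Mind the look-alikes: they are no part of the job. What is shaped like the clamp but pink or red is not meant.

How it is judged:
By the outcome, as a careful person would: the job done as asked, in the order asked, and still so for the second after the job is handed in, with the robot touching nothing.
It also fails if it takes over 72 s, if anything falls off the work surface, if the arm or the gripper's body presses on something with over 40 N, if the wrist force passes 120 N, or if a joint passes its speed limit or range.

ROBOT

A 6-joint arm with a two-finger parallel gripper is mounted at the origin on the work surface. World frame = base frame: x ahead of the robot, y to its left, z up, the work surface at z = 0. Lengths are in m, angles in rad, forces in N, time in s.
With the tool pointing down it reaches from about 0.325 to 0.9 m from the base axis. Payload 6.1 kg.
Tool frame: the origin (TCP) lies midway between the tips of the shut fingers; the grasp point (between the pads) lies 19 mm behind it; z points along the fingers, y is the direction in which the jaws open and shut (so a half turn about z gives the same grasp; the last joint's range is limited). The gripper opens to 87 mm and grips with 3 to 60 N. Pads are 19 mm wide; open, the fingers measure 117 mm over their backs; the gripper's body (75 mm by 190 mm) begins 51 mm behind the grasp point.
Start: joints at [1.214, 0.22, 1.526, -0, 1.395, -0.126], TCP at [0.143, 0.608, 0.191] pointing down, gripper open.
Joint ranges: [-2.98, 2.98], [-0.91, 2.08], [0.09, 2.57], [-1.24, 4.39], [0.2, 2.65], [-2.68, 2.68]. Speed limits (rad/s): [2.57, 2.57, 3.01, 3.14, 3.14, 3.14].

INTERFACE

Orientations are given as a rotation vector (axis times angle).
In Python, from cell import manip gives the robot as it stands.
- The arm moves only by the shell command python3 -m creep 'ROWS' [FORCE]. ROWS is JSON, a list of rows, each a list of 7 numbers: the gripper's target within -1 to 1 (fully open at 1, half-way at 0, shut at -1), then the shift along the tool's x, y, z in cm, then the turn, a rotation vector about the tool's x, y, z in degrees. A call has 1 to 5 rows; each row shifts and turns the pose as measured when the row begins, along the tool's axes as they then stand; what a row does not reach is not made up. A row lasts 1/8 s, in which the tool goes at most 62.5 mm and 10.7 degrees, less where a joint would pass 70% of its speed; a pose out of reach is approached as far as the arm can. A call is refused whole if a number of a shift passes 6.25 or a number of a turn 10.7, either way. A call with a gripper value outside its range is refused whole. The fingers move at their own pace and stop on an object; FORCE is the grip in N (left out, the last holds). Time passes only in rows, so rows that do not move let the fingers close. It gives the time, the measured TCP pose, the force and the opening at its end, in the units of the state.
- manip.get_obs(): the state, without advancing time (a new reading comes with each control period).
- manip.grab_frame(name): name is "side" or "top" or "wrist"; returns the picture (420x560x3 uint8, red, green, blue); there is no depth.
- manip.camera_info(name): a dict with "K" (3x3 intrinsics, pixels), "xyz" and "rotation" of the camera in the world. Camera axes: x right, y up, looking along -z (the intrinsics and any distortion apply to the point x, -y, -z); pixel columns grow to the right and rows downward; lengths in m; the calibration is good to about 2 mm. A picture is of the moment at which its call begins: read the wrist's pose just before it. camera_info takes no time and is no camera call; for the wrist camera it gives the pose at the moment of the call.
- manip.finish_job(): hands the job in, once; it reports no verdict.
The state is a dict: "t": time; "q": joint angles; "qvel": joint speeds; "joint_torque": joint torques, N m; "position": TCP position; "ee_rot": TCP orientation; "wrist_force": force on the tool from outside, world axes, zero at the start; "ft_torque": the same for the moment, N m; "width": finger opening in m.
Only numpy, scipy, OpenCV 4.12 (cv2) and the standard library are available. Lean on these libraries where they do the work, as an engineer would, in place of code of your own. Each camera call takes 0.05 s, during which the arm holds its last target.

## Working session

There is one attempt and no reset: what is moved stays moved. The work goes in short steps, Python scripts to look and compute and a shell command to move; the robot and the scene stay as the last step left them, time stands still between calls to the robot, and variables do not carry over. Pictures are saved under pics/ and viewed, and the job is handed in when it is done.

```bash
ls; mkdir -p pics; python3 - <<'E'
from cell import manip
import cv2
print(manip.get_obs())
for n in ["side","top","wrist"]:
    print(n,manip.camera_info(n))
    f=manip.grab_frame(n); cv2.imwrite(f"pics/a_{n}.png",f[:,:,::-1])
E
```

```text
pics
{'t': 0.0, 'q': array([ 1.21391007e+00,  2.21211169e-01,  1.52758836e+00, -4.85769422e-05,
        1.39470900e+00, -1.26111307e-01]), 'qvel': array([-0.00052669, -0.00068584,  0.00060369,  0.00054137, -0.00169579,
        0.00129799]), 'joint_torque': array([-4.95788045e-04, -4.94613576e+01, -3.87369633e+01,  6.98008086e-02,
        5.71136351e-02, -1.41331820e-04]), 'position': array([0.14274831, 0.6077877 , 0.19005863]), 'ee_rot': array([-3.61635669e-01, -3.12029299e+00,  2.93970585e-03]), 'wrist_force': array([ 0.0129239 , -0.80188928, -0.80920313]), 'ft_torque': array([-0.02608655,  0.02458833, -0.00543032]), 'width': 0.08676445186942505}
side {'K': array([[529.73504136,   0.        , 271.00119789],
       [  0.        , 529.73504136, 206.45655408],
       [  0.        ,   0.        ,   1.        ]]), 'xyz': array([-0.19524056, -0.89444947,  0.74118649]), 'rotation': array([ 1.02058867, -0.35387061, -0.65062152])}
top {'K': array([[534.75502626,   0.        , 278.84249431],
       [  0.        , 534.75502626, 206.99442687],
       [  0.        ,   0.        ,   1.        ]]), 'xyz': array([ 0.34113736, -0.00645819,  1.39020758]), 'rotation': array([ 0.15577402, -0.11992996, -1.5788647 ])}
wrist {'K': array([[300.0987081 ,   0.        , 280.36521727],
       [  0.        , 300.0987081 , 201.41141136],
       [  0.        ,   0.        ,   1.        ]]), 'xyz': array([0.06183954, 0.62729771, 0.38446562]), 'rotation': array([-0.25849925, -0.20309069,  1.32928831])}
```

View pics/a_side.png

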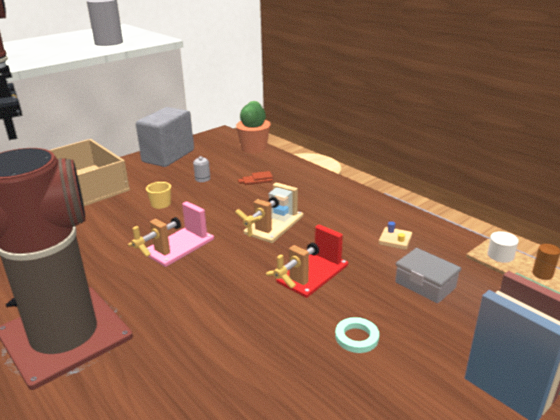

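View pics/a_top.png

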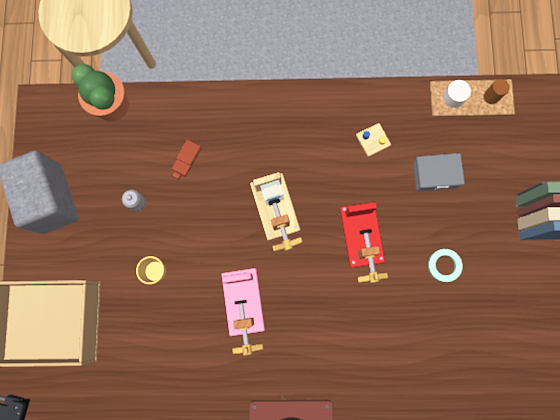

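View pics/a_wrist.png

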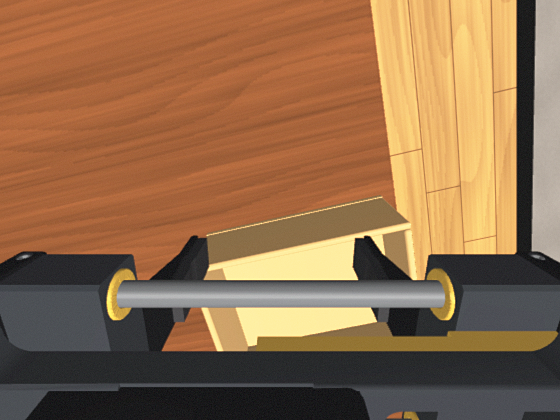

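The natural-wood clamp sits at about (275,208) in the top view. Its thumbscrew is near (286,243), on the robot's side. The pink and red clamps are look-alikes. Next I'll measure the clamp.

```bash
cat > h.py <<'E'
import numpy as np, cv2
from scipy.spatial.transform import Rotation as R
from cell import manip
CI={n:manip.camera_info(n) for n in("side","top")}
def ray(ci,u,v):
    K=ci["K"]; d=np.array([(u-K[0,2])/K[0,0],-(v-K[1,2])/K[1,1],-1.])
    return np.array(ci["xyz"]),R.from_rotvec(ci["rotation"]).apply(d)
def onz(ci,u,v,z):
    o,d=ray(ci,u,v); return o+d*(z-o[2])/d[2]
def proj(ci,p):
    c=R.from_rotvec(ci["rotation"]).inv().apply(np.asarray(p)-ci["xyz"]); K=ci["K"]
    return np.array([K[0,0]*c[0]/-c[2]+K[0,2],K[1,1]*(-c[1])/-c[2]+K[1,2]])
E
python3 - <<'E'
from h import *
f=cv2.imread("pics/a_top.png"); s=cv2.imread("pics/a_side.png")
hsv=cv2.cvtColor(f,cv2.COLOR_BGR2HSV)
c=f[165:255,240:310]; cv2.imwrite("pics/b_top.png",cv2.resize(c,None,fx=6,fy=6,interpolation=cv2.INTER_CUBIC))
c=s[175:245,225:315]; cv2.imwrite("pics/b_side.png",cv2.resize(c,None,fx=8,fy=8,interpolation=cv2.INTER_CUBIC))
for p in [(263,200),(258,215),(270,232),(286,244),(280,222),(274,228)]: print(p,hsv[p[1],p[0]])
E
```

```text
(263, 200) [ 21  87 247]
(258, 215) [  9 146 117]
(270, 232) [ 22  80 251]
(286, 244) [ 23 122 244]
(280, 222) [ 13 134 226]
(274, 228) [ 11 153  80]
```

View pics/b_top.png

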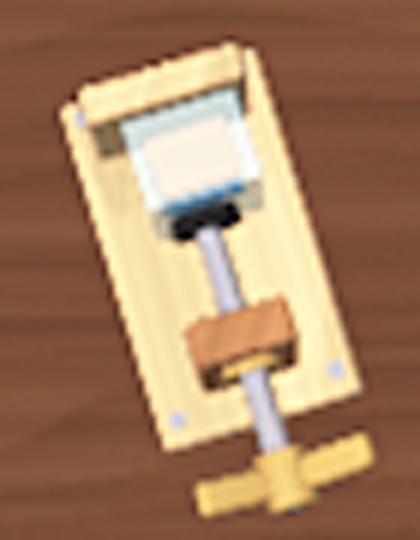

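View pics/b_side.png

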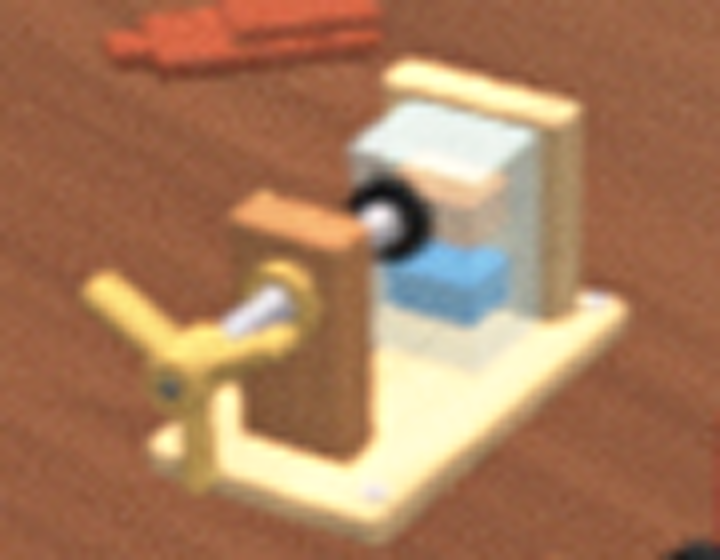

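```bash
python3 - <<'E'
from h import *
T,S=CI["top"],CI["side"]
fl,fr,bl,br=[onz(T,240+u/6-.4,165+v/6-.4,.012) for u,v in[(165,450),(362,388),(62,108),(255,48)]]
for p in(fl,fr,bl,br): print(p.round(4))
print("front",np.linalg.norm(fl-fr),"len",np.linalg.norm(fl-bl),np.linalg.norm(fr-br))
yaw1=np.arctan2(*(((bl-fl)+(br-fr))[[1,0]])); d=fl-fr; yaw2=np.arctan2(-d[0],d[1])
print("yaw",yaw1,yaw2)
yaw=np.mean([yaw1,yaw2]); ex=np.array([np.cos(yaw),np.sin(yaw),0]); ey=np.array([-ex[1],ex[0],0])
ctr=(fl+fr+bl+br)/4; org=ctr+ex*.010; org[2]=0; print("org",org)
# side check: front right corner, rear right at z=.012
for u,v in[(385,520),(625,300),(150,440)]: print("side",onz(S,225+u/8-.4,175+v/8-.4,.012).round(4))
# hub front from two views
def tri(a,b):
    o1,d1=ray(T,*a);o2,d2=ray(S,*b)
    A=np.c_[d1,-d2]; t=np.linalg.lstsq(A,o2-o1,rcond=None)[0]
    p,q=o1+d1*t[0],o2+d2*t[1]; return (p+q)/2,np.linalg.norm(p-q)
def loc(p): q=p-org; return np.array([q@ex,q@ey,q[2]])
for name,a,b in [("hubfront",(292,508),(168,388)),("wingL tip",(198,500),(100,285)),("wingR tip",(368,448),(285,345))]:
    p,e=tri((240+a[0]/6-.4,165+a[1]/6-.4),(225+b[0]/8-.4,175+b[1]/8-.4)); print(name,p.round(4),loc(p).round(4),e)
E
```

```text
[0.5001 0.0551 0.012 ]
[ 0.5259 -0.0304  0.012 ]
[0.652  0.0995 0.012 ]
[0.6778 0.0141 0.012 ]
front 0.08930742069016669 len 0.1583005016638858 0.15828238725850888
yaw 0.28481615476946653 0.29340382691391775
org [0.59852004 0.03742026 0.        ]
side [ 0.5268 -0.0299  0.012 ]
side [0.6781 0.0196 0.012 ]
side [0.5014 0.0584 0.012 ]
hubfront [0.468  0.0006 0.0713] [-0.1356  0.002   0.0713] 0.0013451041325846132
wingL tip [0.4706 0.0382 0.0908] [-0.1224  0.0372  0.0908] 0.00046146462908633546
wingR tip [ 0.4899 -0.0305  0.0914] [-0.1235 -0.0342  0.0914] 0.0018003774910615854
```

Both views agree on the geometry. The clamp yaw is about 0.289 and the hub sits at clamp x of about -123 mm. The wings are at ±60° from up and straight down, so the thumbscrew is at about 1.03 rad. Next is a helper that gives the tool-frame shift to a clamp-frame target.

```bash
cat >> h.py <<'E'
yaw=.289; org=np.array([.5985,.0374,0]); ex=np.array([np.cos(yaw),np.sin(yaw),0]); ey=np.array([-ex[1],ex[0],0]); ez=np.array([0,0,1.])
def loc(p): q=np.asarray(p)-org; return np.array([q@ex,q@ey,q[2]])
def wld(l): return org+l[0]*ex+l[1]*ey+l[2]*ez
Rt=np.c_[ey,ex,-ez]   # tool x=clamp y, tool y=clamp x, tool z=down
def go(*ls):
    o=manip.get_obs(); Rc=R.from_rotvec(o["ee_rot"])
    print("t",round(o["t"],2),"loc mm",(loc(o["position"])*1e3).round(1),"F",o["wrist_force"].round(1),"q",o["q"].round(2),"w",round(o["width"],4))
    print("rot err deg(tool)",np.degrees((Rc.inv()*R.from_matrix(Rt)).as_rotvec()).round(2))
    for l in ls: print(l,"shift cm",(Rc.inv().apply(wld(np.array(l)/1e3)-o["position"])*100).round(2))
E
python3 -c "
from h import *
go((-119,20,200))"
```

```text
t 0.15 loc mm [-274.2  676.7  190.3] F [ 0.3  0.9 -0.8] q [ 1.21  0.22  1.53 -0.    1.39 -0.13] w 0.0873
rot err deg(tool) [-9.000e-02  4.000e-02  6.022e+01]
(-119, 20, 200) shift cm [-46.09 -49.29  -0.91]
```

```bash
python3 -m creep '[[-1,0,0,-1,0,0,10],[-1,0,0,-1,0,0,10],[-1,0,0,0,0,0,10],[-1,0,0,0,0,0,10],[-1,0,0,0,0,0,10]]' 10; python3 -m creep '[[-1,0,0,0,0,0,10],[-1,0,0,0,0,0,0]]';python3 -c "
from h import *
go((-119,20,200))"
```

```text
t: 0.78
position: [0.1423, 0.6065, 0.2083]
ee_rot: [1.682, 2.652, -0.009]
wrist_force: [0.8, 0.2, -0.1]
width: 0.0449
t: 1.02
position: [0.1421, 0.606, 0.2074]
ee_rot: [1.912, 2.49, -0.011]
wrist_force: [-0.1, 0.0, -0.3]
width: 0.0248
t 1.02 loc mm [-275.4  675.1  207.4] F [-0.1  0.  -0.3] q [ 1.21  0.21  1.51 -0.    1.43  0.95] w 0.0248
rot err deg(tool) [-0.26  0.35 -1.62]
(-119, 20, 200) shift cm [-65.04  17.49   1.07]
```

```bash
python3 -m creep '[[-1,-6,1.6,0,0,0,0],[-1,-6,1.6,0,0,0,0],[-1,-6,1.6,0,0,0,0],[-1,-6,1.6,0,0,0,0],[-1,-6,1.6,0,0,0,0]]'; python3 -m creep '[[-1,-5,1.5,0,0,0,0],[-1,-5,1.5,0,0,0,0],[-1,-5,1.5,0,0,0,0],[-1,0,0,0,0,0,0]]';python3 -c "
from h import *
go((-119,20,200))"
```

```text
t: 1.65
position: [0.2993, 0.3364, 0.2067]
ee_rot: [1.875, 2.517, -0.014]
wrist_force: [1.1, 0.2, -0.8]
width: 0.0005
t: 2.15
position: [0.3895, 0.1981, 0.2083]
ee_rot: [1.859, 2.526, -0.011]
wrist_force: [-0.4, 0.0, 0.4]
width: 0.0003
t 2.15 loc mm [-154.5  213.6  208.3] F [-0.4  0.   0.4] q [ 0.3  -0.26  1.96 -0.01  1.44 -0.  ] w 0.0003
rot err deg(tool) [-0.15  0.48  0.74]
(-119, 20, 200) shift cm [-19.4    3.31   0.98]
```

```bash
python3 -m creep '[[-1,-6,0.8,0,0,0,0.8],[-1,-6,0.8,0,0,0,0],[-1,-6,0.8,0,0,0,0],[-1,-4,0.6,1,0,0,0],[-1,0,0,0,0,0,0]]';python3 -c "
from h import *
go((-119,-36,120))"
```

```text
t: 2.78
position: [0.4839, -0.002, 0.1996]
ee_rot: [1.85, 2.535, -0.005]
wrist_force: [-0.0, -0.2, 0.3]
width: 0.0005
t 2.77 loc mm [-121.1   -5.1  199.6] F [-0.  -0.2  0.3] q [-0.16 -0.13  1.87 -0.    1.4  -0.47] w 0.0005
rot err deg(tool) [-0.03  0.29  1.21]
(-119, -36, 120) shift cm [-3.06  0.15  7.98]
```

```bash
python3 -m creep '[[-1,-3.1,0.2,0,0,0,1.2],[-1,0,0,4,0,0,0],[-1,0,0,4,0,0,0],[-1,0,0,0,0,0,0]]';python3 - <<'E'
from h import *
go((-119,-36,110))
f=manip.grab_frame("side")[165:245,215:315,::-1]; cv2.imwrite("pics/c_side.png",cv2.resize(f,None,fx=7,fy=7,interpolation=cv2.INTER_CUBIC))
f=manip.grab_frame("wrist")[:,:,::-1]; cv2.imwrite("pics/c_wrist.png",f)
E
```

```text
t: 3.28
position: [0.4956, -0.0247, 0.1195]
ee_rot: [1.861, 2.528, -0.0]
wrist_force: [-0.2, -0.7, 0.5]
width: 0.0004
t 3.27 loc mm [-116.4  -30.2  119.5] F [-0.2 -0.7  0.5] q [-0.21 -0.03  1.93 -0.    1.23 -0.51] w 0.0004
rot err deg(tool) [0.09 0.13 0.73]
(-119, -36, 110) shift cm [-0.57 -0.27  0.95]
```

View pics/c_side.png

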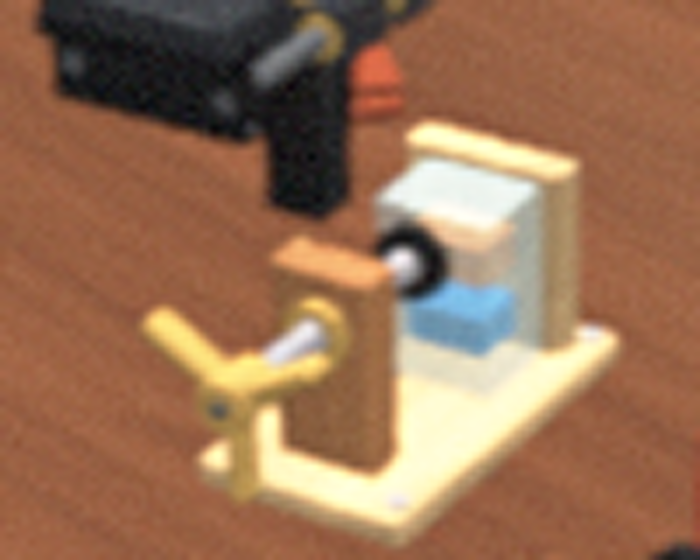

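View pics/c_wrist.png

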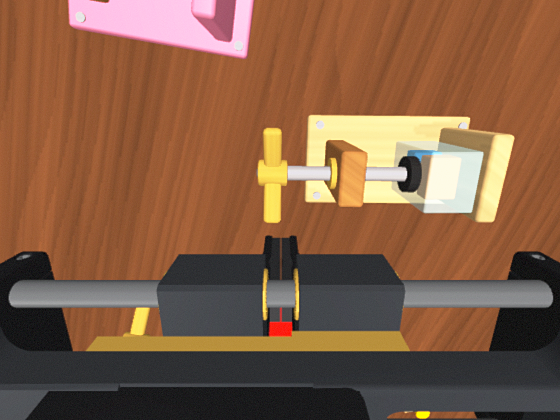

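The side view shows the finger hanging above and right of the hub. In the wrist view the hub is at (272,174) and the closed fingers are at x of about 265-297. I'll check the hub location with that camera.

```bash
python3 - <<'E'
from h import *
ci=manip.camera_info("wrist")
for n,u,v,z in[("hub",272,174,.081),("wL tip",273,129,.092),("wR tip",273,221,.092),("rod",310,174,.076)]: print(n,(loc(onz(ci,u,v,z))*1e3).round(1))
print(proj(ci,manip.get_obs()["position"]))
E
python3 -m creep '[[-1,-0.6,-0.2,0.6,0,0,0.7],[-1,0,0,0.8,0,0,0],[-1,0,0,0,0,0,0]]';python3 -c "
from h import *
go((-119,-36,59))"
```

```text
hub [-120.7   -0.4   81. ]
wL tip [-119.9   35.6   92. ]
wR tip [-119.5  -36.5   92. ]
rod [-89.6  -1.2  76. ]
[280.6323749  231.46436009]
t: 3.75
position: [0.5015, -0.0321, 0.1129]
ee_rot: [1.868, 2.507, 0.009]
wrist_force: [0.2, 0.6, -0.7]
width: 0.0005
t 3.75 loc mm [-112.8  -39.   112.9] F [ 0.2  0.6 -0.7] q [-0.22 -0.02  1.94 -0.    1.21 -0.51] w 0.0005
rot err deg(tool) [0.8  0.52 0.07]
(-119, -36, 59) shift cm [ 0.35 -0.7   5.38]
```

```bash
python3 -m creep '[[-1,0.3,-0.6,0.5,0,0,0],[-1,0,0,0.5,0,0,0],[-1,0,0,0,0,0,0]]';python3 -c "
from h import *
go((-119,-36,59))"
```

```text
t: 4.12
position: [0.4947, -0.0311, 0.1025]
ee_rot: [1.868, 2.506, 0.009]
wrist_force: [-0.4, -0.2, 1.3]
width: 0.0007
t 4.12 loc mm [-119.   -36.1  102.5] F [-0.4 -0.2  1.3] q [-0.22 -0.02  1.96 -0.    1.19 -0.51] w 0.0007
rot err deg(tool) [0.82 0.53 0.05]
(-119, -36, 59) shift cm [ 0.05 -0.06  4.35]
```

Positioned. Stroke 1: push the right wing down.

```bash
python3 -m creep '[[-1,0,0,0.8,0,0,0],[-1,0,0,0.8,0,0,0],[-1,0,0,0.8,0,0,0],[-1,0,0,0.8,0,0,0],[-1,0,0,0.8,0,0,0]]';python3 -c "
from h import *
go((-119,-36,59))"
```

```text
t: 4.75
position: [0.496, -0.0317, 0.0602]
ee_rot: [1.867, 2.505, 0.009]
wrist_force: [0.7, -1.8, 2.5]
width: 0.0006
t 4.75 loc mm [-117.9  -37.    60.2] F [ 0.7 -1.8  2.5] q [-0.22  0.04  1.99 -0.    1.1  -0.51] w 0.0006
rot err deg(tool) [0.87 0.59 0.05]
(-119, -36, 59) shift cm [ 0.1  -0.11  0.11]
```

```bash
python3 -m creep '[[-1,0,0,0.3,0,0,0],[-1,0,0,-6,0,0,0],[-1,0,0,-3,0,0,0],[-1,6,0,0,-0.8,-0.5,0],[-1,0,0,0,0,0,0]]';python3 - <<'E'
from h import *
go((-119,22,92))
f=manip.grab_frame("side")[165:245,215:315,::-1]; cv2.imwrite("pics/d_side.png",cv2.resize(f,None,fx=7,fy=7,interpolation=cv2.INTER_CUBIC))
f=manip.grab_frame("wrist")[:,:,::-1]; cv2.imwrite("pics/d_wrist.png",f)
E
```

```text
t: 5.38
position: [0.4764, 0.0278, 0.1477]
ee_rot: [1.862, 2.493, 0.02]
wrist_force: [0.4, 0.0, -0.2]
width: 0.0005
t 5.38 loc mm [-119.7   25.6  147.7] F [ 0.4  0.  -0.2] q [-0.1  -0.13  1.98 -0.    1.27 -0.39] w 0.0005
rot err deg(tool) [ 1.59  0.93 -0.07]
(-119, 22, 92) shift cm [-0.27 -0.08  5.57]
```

View pics/d_side.png

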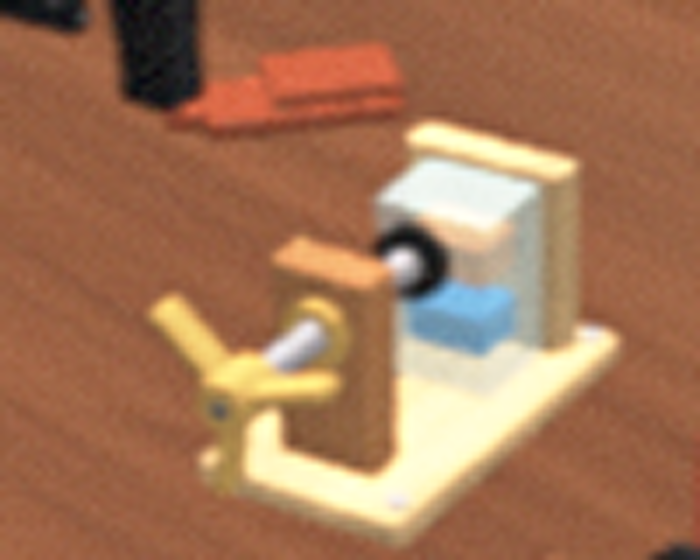

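View pics/d_wrist.png

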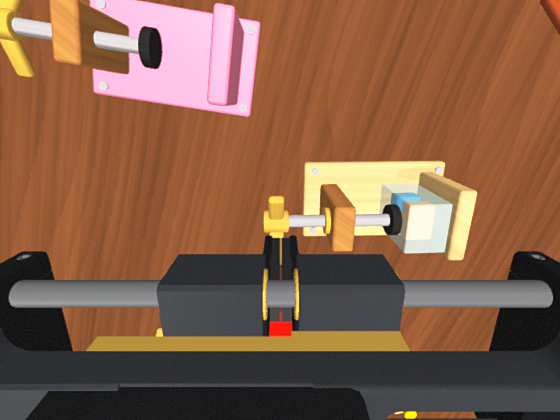

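The thumbscrew has advanced only about 15-20° net. Either the wing slipped off the finger or the retreat knocked it back. I'll measure the angle, then repeat the stroke and take pictures on the way.

```bash
cat >> h.py <<'E'
def ang(u,v,hx=-.122,n="side",r=None):
    """cast side-view pixel of a wing tip centre on the wing mid-plane x=hx -> clockwise angle from up (deg), radius mm"""
    ci=CI[n]; o,d=ray(ci,u,v); lo=loc(o); ld=np.array([d@ex,d@ey,d[2]]); p=lo+ld*(hx-lo[0])/ld[0]
    return np.degrees(np.arctan2(-p[1],p[2]-.07)).round(1),(1e3*np.hypot(p[1],p[2]-.07)).round(1),p.round(4)
def side(name,f=7):
    g=manip.grab_frame("side")[165:245,215:315,::-1]; cv2.imwrite("pics/%s.png"%name,cv2.resize(g,None,fx=f,fy=f,interpolation=cv2.INTER_CUBIC))
E
python3 - <<'E'
from h import *
for n,pts in(("before",[(155,322),(318,368),(243,490)]),("now",[(165,310),(332,385),(230,482)])):
    for u,v in pts: print(n,ang(215+u/7-.4,165+v/7-.4))
go((-119,-36,110))
E
```

```text
before (np.float64(-63.4), np.float64(42.9), array([-0.122 ,  0.0384,  0.0892]))
before (np.float64(56.0), np.float64(38.0), array([-0.122 , -0.0315,  0.0913]))
before (np.float64(-175.2), np.float64(40.1), array([-0.122 ,  0.0033,  0.0301]))
now (np.float64(-52.8), np.float64(42.2), array([-0.122 ,  0.0336,  0.0955]))
now (np.float64(66.5), np.float64(40.5), array([-0.122 , -0.0371,  0.0862]))
now (np.float64(-166.9), np.float64(39.4), array([-0.122 ,  0.009 ,  0.0316]))
t 5.47 loc mm [-119.1   22.7  148. ] F [ 0.3  0.6 -0.2] q [-0.11 -0.13  1.97 -0.01  1.27 -0.39] w 0.0005
rot err deg(tool) [ 1.62  1.04 -0.19]
(-119, -36, 110) shift cm [-5.8  -0.07  3.9 ]
```

```bash
python3 -m creep '[[-1,-5.8,0,0,1.6,1,0],[-1,0,0,0,0,0,0],[-1,0,0,2,0,0,0],[-1,0,0,2,0,0,0],[-1,0,0,0,0,0,0]]';python3 -c "
from h import *
go((-119,-36,59))"
```

```text
t: 6.1
position: [0.4944, -0.0348, 0.1064]
ee_rot: [-1.887, -2.509, 0.002]
wrist_force: [-0.7, -0.5, 0.9]
width: 0.0007
t 6.1 loc mm [-120.4  -39.5  106.4] F [-0.7 -0.5  0.9] q [-0.23 -0.01  1.94  0.    1.21 -0.51] w 0.0007
rot err deg(tool) [-0.14 -0.08 -0.45]
(-119, -36, 59) shift cm [0.34 0.15 4.74]
```

```bash
python3 -m creep '[[-1,0.3,0.1,0.8,0,0,0],[-1,0.1,0.1,0.8,0,0,0],[-1,0,0,0.8,0,0,0],[-1,0,0,0.8,0,0,0],[-1,0,0,0.8,0,0,0]]';python3 -m creep '[[-1,0,0,0.7,0,0,0],[-1,0,0,0,0,0,0]]';python3 -c "
from h import *
go((-119,-36,59)); side('e_side')"
```

```text
t: 6.72
position: [0.4967, -0.0302, 0.0661]
ee_rot: [1.888, 2.51, 0.001]
wrist_force: [0.0, 0.0, -0.2]
width: 0.0008
t: 6.98
position: [0.496, -0.0301, 0.0577]
ee_rot: [-1.888, -2.51, 0.0]
wrist_force: [0.0, -0.1, 0.8]
width: 0.0005
t 6.97 loc mm [-117.5  -35.5   57.7] F [ 0.  -0.1  0.8] q [-0.22  0.06  1.97  0.    1.11 -0.5 ] w 0.0005
rot err deg(tool) [-0.05 -0.04 -0.45]
(-119, -36, 59) shift cm [-0.06 -0.15 -0.13]
```

View pics/e_side.png

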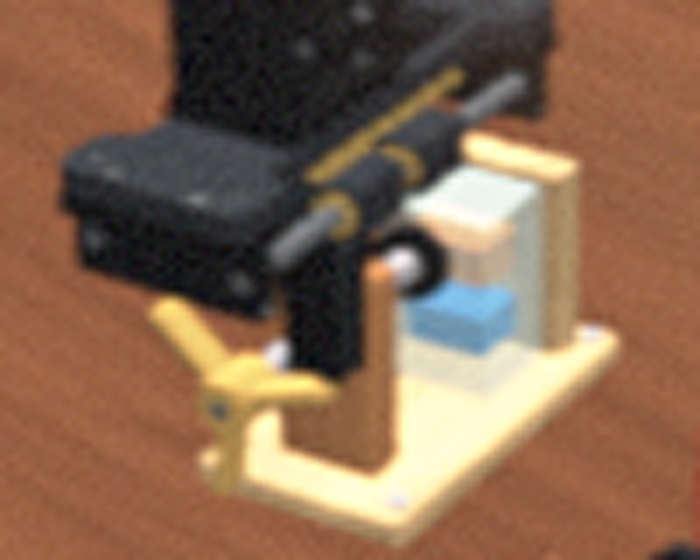

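The finger passed behind the wing, on the post side, and the wing at (332,385) occludes it. I'll check the TCP against its projected pixel to find the x offset.

```bash
python3 - <<'E'
from h import *
p=manip.get_obs()["position"]
def px(l): q=proj(CI["side"],wld(np.array(l)/1e3)); return ((q-[215,165]+.4)*7).round(0)
print("tcp px",px(loc(p)*1e3))
for x in(-130,-122,-114,-106): print(x,[px((x,y,57.7)) for y in(-45,-35.5,-26)])
for x in(-130,-122,-114): print("wing tip68",x,px((x,-38.9,85.7)))
print("post top front",px((-72,-22,95)),px((-72,22,95)),"hub front",px((-134,0,70)))
E
python3 -m creep '[[-1,0,0,0,0,0,0]]' >/dev/null; python3 - <<'E'
from h import *
f=manip.grab_frame("wrist")[:,:,::-1]; cv2.imwrite("pics/e_wrist.png",f)
E
```

```text
tcp px [338. 447.]
-130 [array([341., 472.]), array([318., 464.]), array([295., 457.])]
-122 [array([353., 461.]), array([331., 454.]), array([308., 446.])]
-114 [array([366., 451.]), array([343., 443.]), array([321., 436.])]
-106 [array([378., 440.]), array([356., 433.]), array([333., 426.])]
wing tip68 -130 [323. 398.]
wing tip68 -122 [336. 387.]
wing tip68 -114 [349. 377.]
post top front [374. 291.] [272. 260.] hub front [226. 412.]
```

View pics/e_wrist.png

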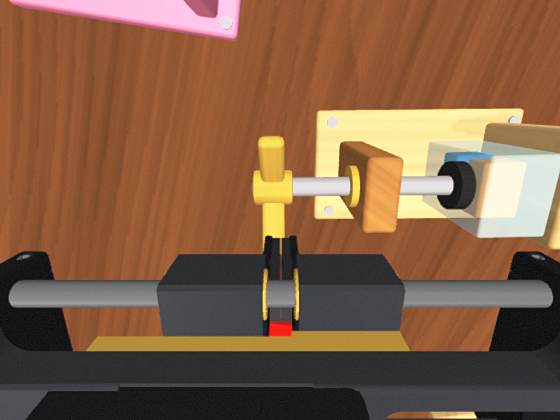

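```bash
python3 - <<'E'
from h import *
def px(l): q=proj(CI["side"],wld(np.array(l)/1e3)); return ((q-[215,165]+.4)*7).round(0)
print("c",px((-116.4,-30.2,119.5)), "saw ~ (310,210)")
print("d",px((-119.7,25.6,147.7)), "saw ~ (160,105)")
o=manip.get_obs(); ci=manip.camera_info("wrist")
print(o["t"],(loc(o["position"])*1e3).round(1),o["wrist_force"].round(1),"campos",(loc(ci["xyz"])*1e3).round(1), proj(ci,o["position"]))
side("f_side")
E
```

```text
c [321. 289.] saw ~ (310,210)
d [179. 182.] saw ~ (160,105)
7.2 [-117.   -35.8   58.3] [ 0.3  0.3 -0.3] campos [-116.7   47.3  252.6] [280.68780555 231.4872125 ]
```

View pics/f_side.png

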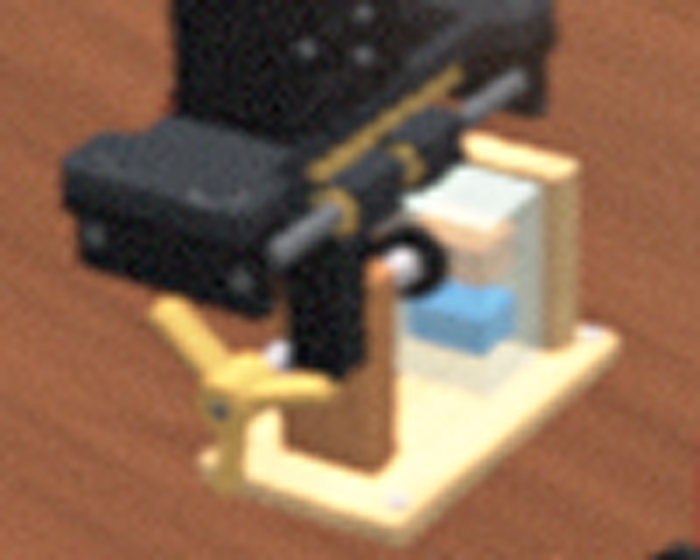

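In free air too, the visible fingertip sits about 27 mm above the stated TCP, which fits the wing having turned only 10°. So the true tip height is TCP z + 27 mm. I'll continue the push with that offset, gently, because the gripper body sits correspondingly lower.

```bash
python3 -m creep '[[-1,0,-0.1,0.5,0,0,0],[-1,0,0,0.5,0,0,0],[-1,0,0,0,0,0,0]]';python3 -c "
from h import *
go((-119,-36,40)); side('g_side')
ci=manip.camera_info('wrist'); p=loc(manip.get_obs()['position'])
for dz in (0,.01,.02,.027,.035): print(dz,proj(ci,wld(p+[0,.0095,dz])).round(0),proj(ci,wld(p+[0,-.0095,dz])).round(0))
"
```

```text
t: 7.62
position: [0.4968, -0.0312, 0.0488]
ee_rot: [1.887, 2.508, 0.001]
wrist_force: [-0.1, -0.1, 0.4]
width: 0.0004
t 7.62 loc mm [-117.   -36.7   48.8] F [-0.1 -0.1  0.4] q [-0.22  0.07  1.98 -0.    1.09 -0.5 ] w 0.0004
rot err deg(tool) [ 0.14  0.1  -0.45]
(-119, -36, 40) shift cm [ 0.07 -0.2   0.88]
0 [281. 219.] [281. 244.]
0.01 [281. 224.] [281. 250.]
0.02 [281. 230.] [281. 257.]
0.027 [281. 235.] [281. 263.]
0.035 [281. 240.] [281. 269.]
```

View pics/g_side.png

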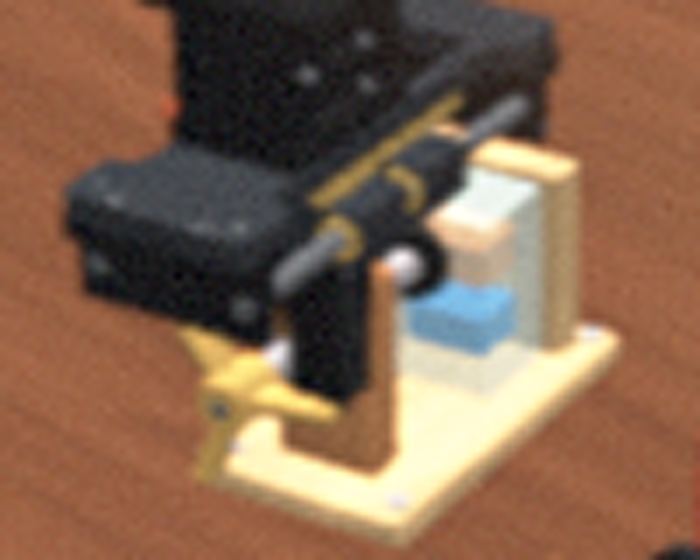

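```bash
python3 -m creep '[[-1,0,-0.2,0.4,0,0,0],[-1,0,-0.1,0.4,0,0,0],[-1,0,0,0.2,0,0,0],[-1,0,0,0,0,0,0]]';python3 -c "
from h import *
go((-119,-36,38)); side('h_side')
"
```

```text
t: 8.18
position: [0.4946, -0.032, 0.0387]
ee_rot: [1.886, 2.507, 0.003]
wrist_force: [0.2, -0.6, 1.6]
width: 0.0002
t 8.18 loc mm [-119.4  -36.9   38.7] F [ 0.2 -0.6  1.6] q [-0.22  0.08  1.99  0.    1.07 -0.51] w 0.0002
rot err deg(tool) [ 0.24  0.13 -0.46]
(-119, -36, 38) shift cm [0.09 0.04 0.07]
```

View pics/h_side.png

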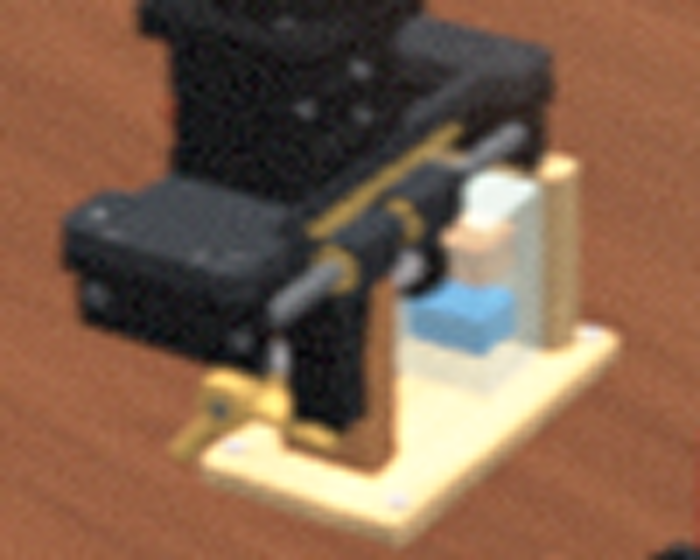

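Wing 1 is at about 105°. I'll lift, settle, and move over to the left of the next top wing.

```bash
python3 -m creep '[[-1,0,0,-5,0,0,0],[-1,0,0,-3,0,0,0],[-1,0,0,0,0,0,0],[-1,0,0,0,0,0,0]]';python3 -m creep '[[-1,4,0,0,0,0,0],[-1,4,0,0,0,0,0],[-1,0,0,0,0,0,0]]';python3 -c "
from h import *
go((-120,36,63)); side('i_side')
"
```

```text
t: 8.72
position: [0.4908, -0.0311, 0.1175]
ee_rot: [-1.886, -2.508, 0.002]
wrist_force: [-0.5, 0.9, -1.0]
width: 0.0004
t: 9.1
position: [0.4649, 0.0473, 0.1126]
ee_rot: [-1.885, -2.501, 0.008]
wrist_force: [-0.1, 0.3, -0.2]
width: 0.0003
t 9.1 loc mm [-125.2   47.6  112.6] F [-0.1  0.3 -0.2] q [-0.07 -0.08  2.    0.    1.24 -0.35] w 0.0003
rot err deg(tool) [-0.58 -0.26 -0.56]
(-120, 36, 63) shift cm [-1.18  0.59  4.95]
```

View pics/i_side.png

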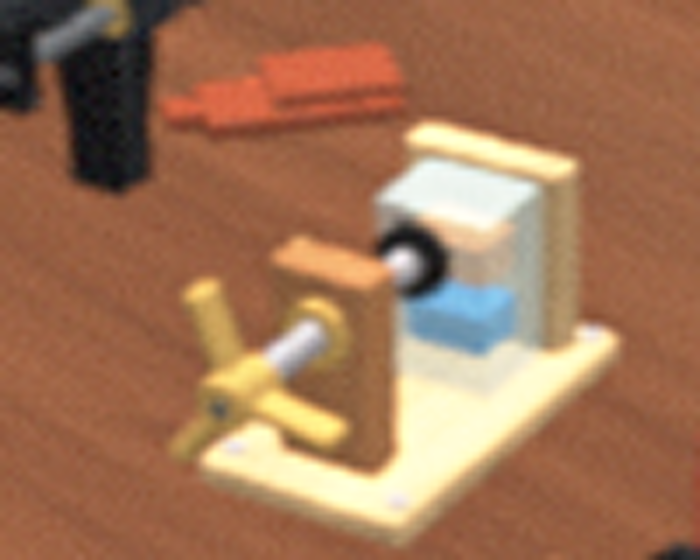

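```bash
python3 -m creep '[[-1,-0.9,0.5,2.5,0,0,-0.5],[-1,0,0,2.4,0,0,0],[-1,0,0,0,0,0,0]]';python3 -c "
from h import *
go((-120,-12,62)); side('j_side')
"
```

```text
t: 9.52
position: [0.4717, 0.0365, 0.0604]
ee_rot: [-1.875, -2.508, 0.013]
wrist_force: [-1.1, -0.5, 0.1]
width: 0.0004
t 9.53 loc mm [-121.8   35.3   60.4] F [-1.1 -0.5  0.1] q [-0.09  0.01  2.02 -0.    1.13 -0.37] w 0.0004
rot err deg(tool) [-0.74 -0.21 -0.13]
(-120, -12, 62) shift cm [-4.73  0.18 -0.18]
```

View pics/j_side.png

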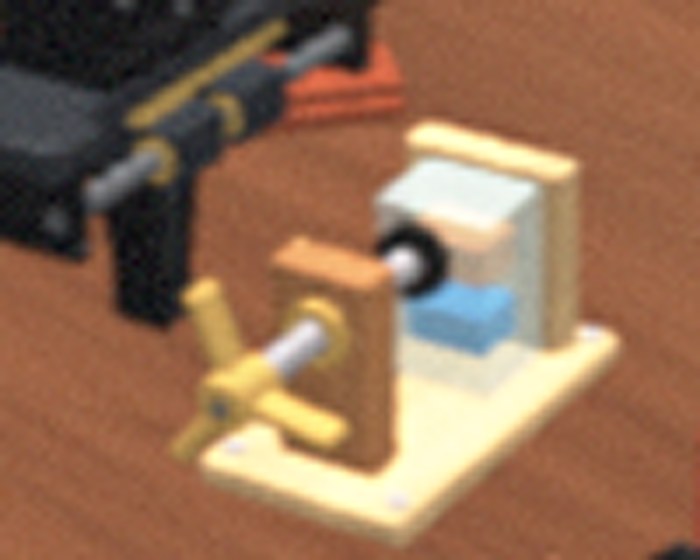

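Finger is left of the top wing (tip at ~(200,295)). Sweep right.

```bash
python3 -m creep '[[-1,-1,0.1,-0.1,0.3,0,0],[-1,-1,0,0,0.3,0,0],[-1,-1,0,0,0,0,0],[-1,-1,0,0,0,0,0],[-1,-0.8,0,0,0,0,0]]';python3 -c "
from h import *
go((-120,-12,62),(-120,-34,52)); side('k_side')
"
```

```text
t: 10.2
position: [0.4902, -0.0125, 0.0653]
ee_rot: [-1.874, -2.505, 0.021]
wrist_force: [0.0, 1.6, 0.1]
width: 0.0005
t 10.2 loc mm [-118.   -17.    65.3] F [0.  1.6 0.1] q [-0.18  0.05  1.97 -0.01  1.14 -0.47] w 0.0005
rot err deg(tool) [-1.05 -0.14 -0.15]
(-120, -12, 62) shift cm [ 0.5  -0.19  0.34]
(-120, -34, 52) shift cm [-1.7  -0.17  1.33]
```

View pics/k_side.png

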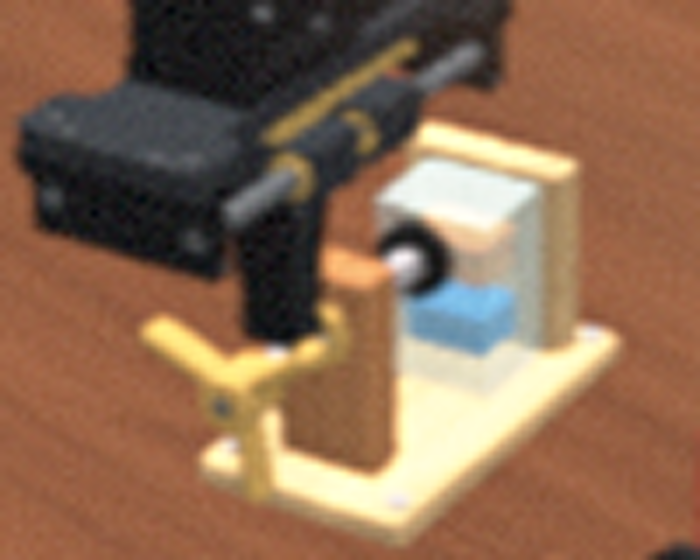

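```bash
python3 -m creep '[[-1,-0.8,-0.1,0.3,-0.5,0,0],[-1,-0.8,-0.1,0.5,-0.5,0,0],[-1,-0.3,0,0.6,0,0,0],[-1,0,0,0.6,0,0,0],[-1,0,0,0.5,0,0,0]]';python3 -c "
from h import *
go((-120,-36,38)); side('l_side')
"
```

```text
t: 10.88
position: [0.4954, -0.035, 0.0397]
ee_rot: [1.881, 2.513, 0.002]
wrist_force: [0.5, -0.6, 1.8]
width: 0.0005
t 10.88 loc mm [-119.4  -40.    39.7] F [ 0.5 -0.6  1.8] q [-0.23  0.08  1.99  0.    1.07 -0.52] w 0.0005
rot err deg(tool) [ 0.16  0.08 -0.19]
(-120, -36, 38) shift cm [ 0.4  -0.06  0.17]
```

View pics/l_side.png

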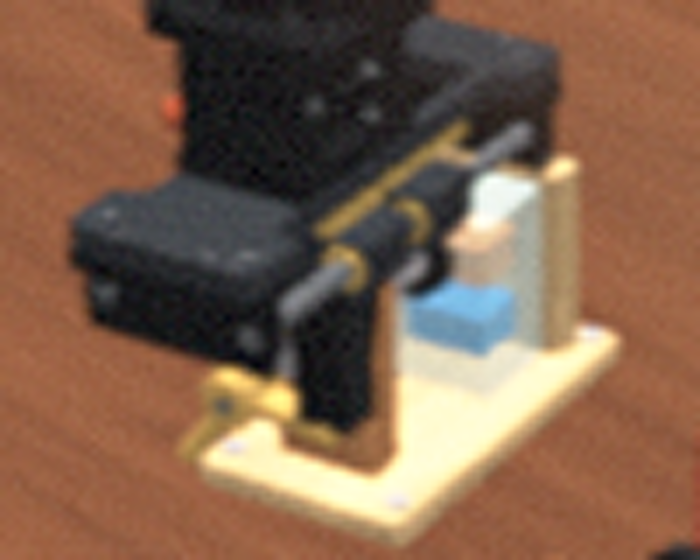

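Stroke 2 is done: total about 145° + 60°, and the angle is now around 225° (3.9 rad). I'll repeat the cycle.

```bash
python3 -m creep '[[-1,0,0,-5,0,0,0],[-1,0,0,-3,0,0,0],[-1,0,0,0,0,0,0],[-1,0,0,0,0,0,0]]';python3 -m creep '[[-1,4,0,0,0,0,0],[-1,4,0,0,0,0,0],[-1,0,0,0,0,0,0]]';python3 -c "
from h import *
go((-119,36,63)); side('m_side')
"
```

```text
t: 11.42
position: [0.492, -0.0331, 0.1173]
ee_rot: [-1.878, -2.512, 0.002]
wrist_force: [-0.7, -1.1, -0.5]
width: 0.0007
t: 11.8
position: [0.4658, 0.0455, 0.1126]
ee_rot: [-1.876, -2.506, 0.008]
wrist_force: [-0.2, -0.6, -0.6]
width: 0.0007
t 11.8 loc mm [-124.9   45.5  112.6] F [-0.2 -0.6 -0.6] q [-0.07 -0.08  1.99  0.    1.24 -0.36] w 0.0007
rot err deg(tool) [-0.62 -0.34 -0.2 ]
(-119, 36, 63) shift cm [-0.98  0.65  4.95]
```

View pics/m_side.png

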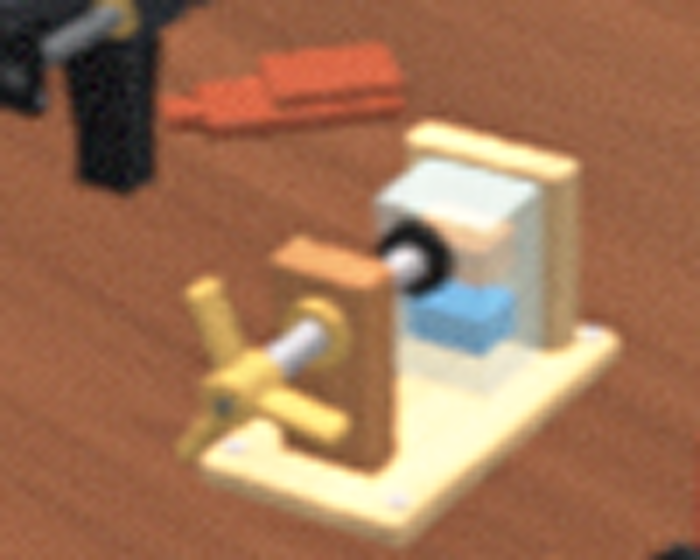

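The wings are back in the same phase (top wing at about -17°). Same stroke again.

```bash
python3 -m creep '[[-1,-0.9,0.6,2.5,0,0,0],[-1,0,0,2.3,0,0,0],[-1,0,0,0,0,0,0]]'; python3 -m creep '[[-1,-1,0.1,0,-0.3,0,0],[-1,-1,0,0,-0.3,0,0],[-1,-1,0,0,0,0,0],[-1,-1,0,0,0,0,0],[-1,-0.8,0,0,0,0,0]]';python3 -c "
from h import *
go((-118,-12,62),(-118,-34,52)); side('n_side')
"
```

```text
t: 12.22
position: [0.4738, 0.0352, 0.0615]
ee_rot: [-1.877, -2.504, 0.012]
wrist_force: [-0.5, -0.2, -0.4]
width: 0.0004
t: 12.85
position: [0.4906, -0.0142, 0.0636]
ee_rot: [-1.883, -2.51, -0.006]
wrist_force: [0.4, 1.1, 0.4]
width: 0.0007
t 12.85 loc mm [-118.1  -18.7   63.6] F [0.4 1.1 0.4] q [-0.19  0.03  1.99  0.01  1.12 -0.48] w 0.0007
rot err deg(tool) [ 0.05 -0.28 -0.32]
(-118, -12, 62) shift cm [0.67 0.01 0.16]
(-118, -34, 52) shift cm [-1.54  0.02  1.15]
```

View pics/n_side.png

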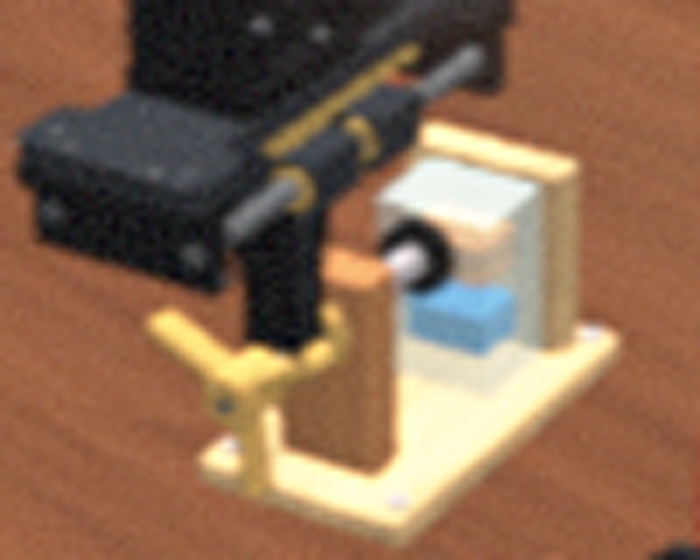

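```bash
python3 -m creep '[[-1,-0.7,0,0.3,0,0,0],[-1,-0.7,0,0.5,0,0,0],[-1,-0.2,0,0.5,0,0,0],[-1,0,0,0.5,0,0,0],[-1,0,0,0.5,0,0,0]]'; python3 -m creep '[[-1,0.1,0,0.2,0,0,0],[-1,0,0,0,0,0,0]]';python3 -c "
from h import *
go((-118,-36,38)); side('o_side')
"
```

```text
t: 13.52
position: [0.4972, -0.0327, 0.04]
ee_rot: [1.885, 2.512, 0.005]
wrist_force: [0.0, -0.3, 2.3]
width: 0.0006
t: 13.78
position: [0.4969, -0.0318, 0.0375]
ee_rot: [1.885, 2.512, 0.004]
wrist_force: [0.2, -1.1, 1.0]
width: 0.0004
t 13.78 loc mm [-117.1  -37.4   37.5] F [ 0.2 -1.1  1. ] q [-0.22  0.09  1.99  0.    1.07 -0.51] w 0.0004
rot err deg(tool) [ 0.16 -0.03 -0.31]
(-118, -36, 38) shift cm [ 0.14 -0.09 -0.05]
```

View pics/o_side.png

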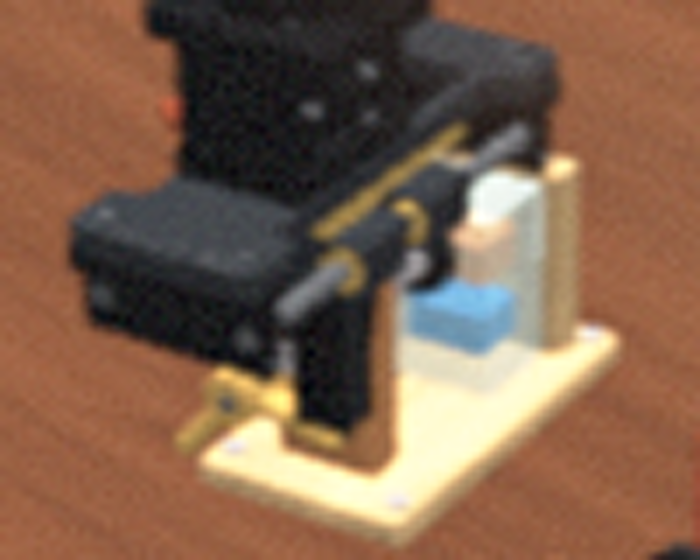

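Angle is now about 345° (6.0 rad). Last stroke: bring the top wing to about +58° (7.3 rad).

```bash
python3 -m creep '[[-1,0,0,-5,0,0,0],[-1,0,0,-3,0,0,0],[-1,0,0,0,0,0,0],[-1,0,0,0,0,0,0]]';python3 -m creep '[[-1,4,0,0,0,0,0],[-1,4,0,0,0,0,0],[-1,0,0,0,0,0,0]]';python3 -c "
from h import *
go((-117,36,62)); side('p_side')
"
```

```text
t: 14.32
position: [0.4939, -0.03, 0.1169]
ee_rot: [-1.881, -2.509, -0.002]
wrist_force: [0.1, 0.3, 0.1]
width: 0.0005
t: 14.7
position: [0.4678, 0.0486, 0.1124]
ee_rot: [-1.879, -2.502, 0.003]
wrist_force: [0.4, -0.1, -0.3]
width: 0.0004
t 14.7 loc mm [-122.1   48.   112.4] F [ 0.4 -0.1 -0.3] q [-0.07 -0.07  1.99  0.    1.24 -0.35] w 0.0004
rot err deg(tool) [-0.51 -0.47 -0.38]
(-117, 36, 62) shift cm [-1.23  0.56  5.03]
```

View pics/p_side.png

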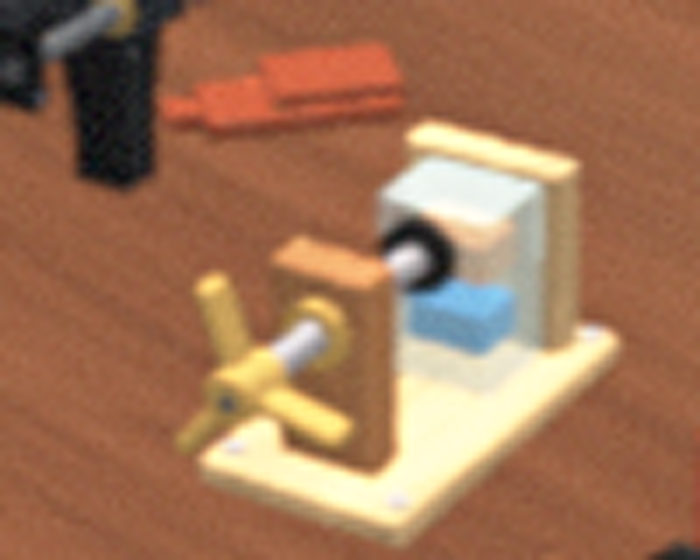

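```bash
python3 -m creep '[[-1,-1,0.5,2.5,0,0,0],[-1,0,0,2.3,0,0,0],[-1,0,0,0,0,0,0]]'; python3 -m creep '[[-1,-1,0.1,0,0,0,0],[-1,-1,0,0,0,0,0],[-1,-1,0,0,0,0,0],[-1,-0.8,0,0,0,0,0],[-1,0,0,0,0,0,0]]';python3 -c "
from h import *
go((-117,-12,62),(-118,-34,52)); side('q_side')
"
```

```text
t: 15.12
position: [0.4751, 0.0371, 0.0613]
ee_rot: [-1.881, -2.5, 0.007]
wrist_force: [-0.4, -0.4, -0.0]
width: 0.0004
t: 15.75
position: [0.4887, -0.0022, 0.0632]
ee_rot: [-1.883, -2.5, 0.004]
wrist_force: [-0.0, 2.3, 0.6]
width: 0.0005
t 15.75 loc mm [-116.6   -6.7   63.2] F [-0.   2.3  0.6] q [-0.17  0.04  1.98  0.    1.13 -0.45] w 0.0005
rot err deg(tool) [-0.52 -0.46 -0.55]
(-117, -12, 62) shift cm [-0.54 -0.04  0.11]
(-118, -34, 52) shift cm [-2.74 -0.11  1.1 ]
```

View pics/q_side.png

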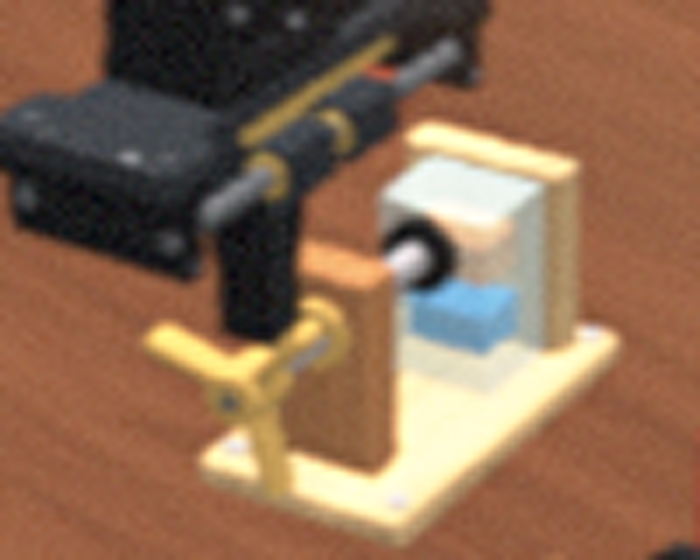

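```bash
python3 - <<'E'
from h import *
for u,v in[(155,337),(322,310),(277,482)]: print(ang(215+u/7-.4,165+v/7-.4,-.1165))
E
```

```text
(np.float64(-78.3), np.float64(44.0), array([-0.1165,  0.0431,  0.0789]))
(np.float64(36.2), np.float64(51.2), array([-0.1165, -0.0303,  0.1113]))
(np.float64(167.7), np.float64(36.8), array([-0.1165, -0.0078,  0.0341]))
```

The top wing is at about 46° (7.07 rad), so the pad is just closing. It needs about 12-13° more, i.e. roughly 9 mm further.

```bash
python3 -m creep '[[-1,-0.4,0,0.1,0,0,0],[-1,-0.4,0,0,0,0,0],[-1,-0.1,0,0,0,0,0],[-1,0,0,0,0,0,0]]';python3 -c "
from h import *
go((-117,-16,63)); side('r_side')
"
```

```text
t: 16.3
position: [0.4909, -0.0099, 0.062]
ee_rot: [-1.881, -2.5, 0.003]
wrist_force: [-0.9, 3.1, 0.8]
width: 0.0002
t 16.3 loc mm [-116.7  -14.7   62. ] F [-0.9  3.1  0.8] q [-0.18  0.05  1.98  0.    1.13 -0.47] w 0.0002
rot err deg(tool) [-0.53 -0.54 -0.48]
(-117, -16, 63) shift cm [-0.13 -0.03 -0.1 ]
```

View pics/r_side.png

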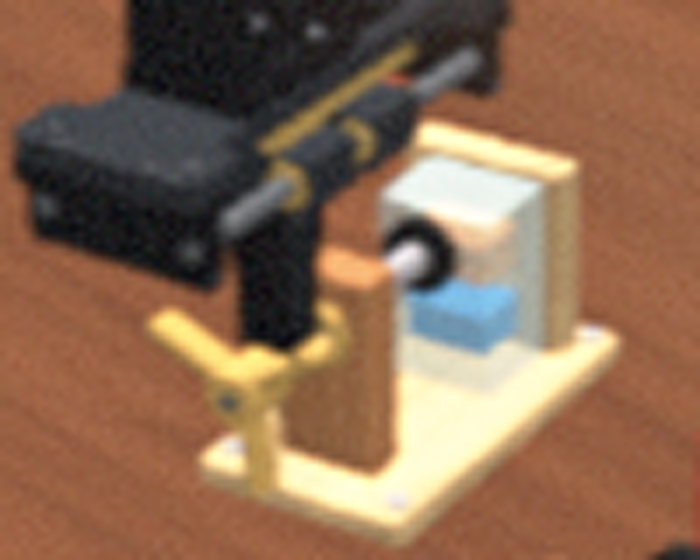

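```bash
python3 - <<'E'
from h import *
for u,v in[(160,323),(262,483)]: print(ang(215+u/7-.4,165+v/7-.4,-.1165))
E
python3 -m creep '[[-1,0.3,0,-2,0,0,0],[-1,0,0,-4,0,0,0],[-1,0,0,-4,0,0,0],[-1,0,0,-2,0,0,0],[-1,0,0,0,0,0,0]]';python3 -m creep '[[-1,4,0,0,0,0,0],[-1,4,0,0,0,0,0],[-1,0,0,0,0,0,0]]'; python3 - <<'E'
from h import *
go((-117,-16,63)); side('s_side',7)
f=manip.grab_frame("top")[165:255,240:310,::-1]; cv2.imwrite("pics/s_top.png",cv2.resize(f,None,fx=6,fy=6,interpolation=cv2.INTER_CUBIC))
E
```

```text
(np.float64(-69.1), np.float64(43.3), array([-0.1165,  0.0404,  0.0855]))
(np.float64(178.2), np.float64(38.5), array([-0.1165, -0.0012,  0.0315]))
t: 16.98
position: [0.4926, -0.0113, 0.1855]
ee_rot: [-1.886, -2.505, 0.01]
wrist_force: [0.4, -0.2, -0.4]
width: 0.0006
t: 17.35
position: [0.4694, 0.0654, 0.1823]
ee_rot: [-1.889, -2.503, 0.014]
wrist_force: [-0.2, -0.9, -0.3]
width: 0.0003
t 17.35 loc mm [-115.7   63.7  182.3] F [-0.2 -0.9 -0.3] q [-0.02 -0.13  1.91 -0.    1.38 -0.3 ] w 0.0003
rot err deg(tool) [-0.62  0.05 -0.64]
(-117, -16, 63) shift cm [-7.96  0.09 11.93]
```

View pics/s_side.png

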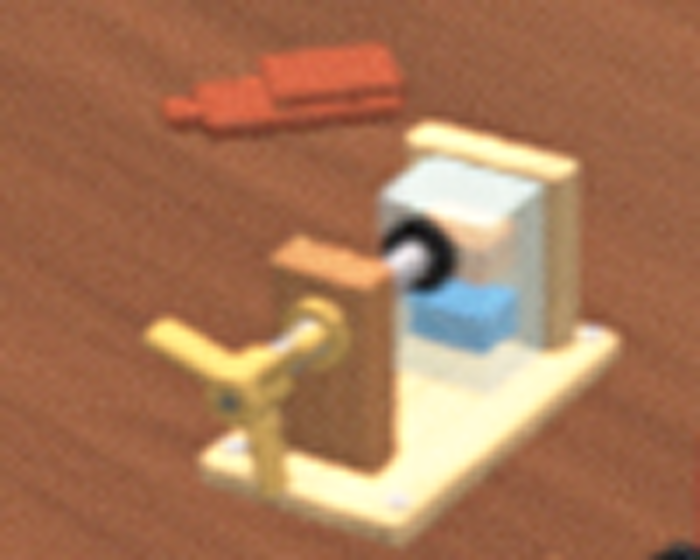

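View pics/s_top.png

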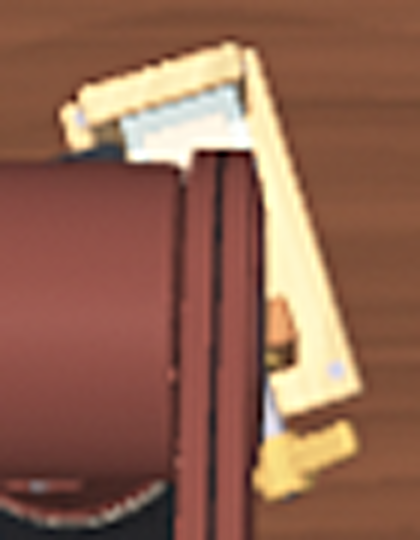

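After lifting away the wings may have eased back slightly: the tips are at (155,330) and (270,487), suggesting about 47-53°. That is too close to the 7.1 limit, so I'll take a closer wrist view from above.

```bash
python3 -m creep '[[-1,-4,0,0,0,0,0.6],[-1,-4,0,1,0.6,0,0],[-1,-4,0,1,0,0,0],[-1,0,0,0,0,0,0]]';python3 - <<'E'
from h import *
go((-117,-60,150))
f=manip.grab_frame("wrist")[:,:,::-1]; ci=manip.camera_info("wrist")
np.savez("w.npz",**{k:np.array(v) for k,v in ci.items()})
cv2.imwrite("pics/t_wrist.png",cv2.resize(f[80:280,180:380],None,fx=3,fy=3,interpolation=cv2.INTER_CUBIC))
E
```

```text
t: 17.95
position: [0.5027, -0.0598, 0.1602]
ee_rot: [-1.904, -2.485, 0.032]
wrist_force: [0.6, 0.9, -0.8]
width: 0.0005
t 17.95 loc mm [-119.5  -65.8  160.2] F [ 0.6  0.9 -0.8] q [-0.26 -0.02  1.85 -0.02  1.33 -0.52] w 0.0005
rot err deg(tool) [-1.32  0.2  -1.47]
(-117, -60, 150) shift cm [0.59 0.26 1.01]
```

View pics/t_wrist.png

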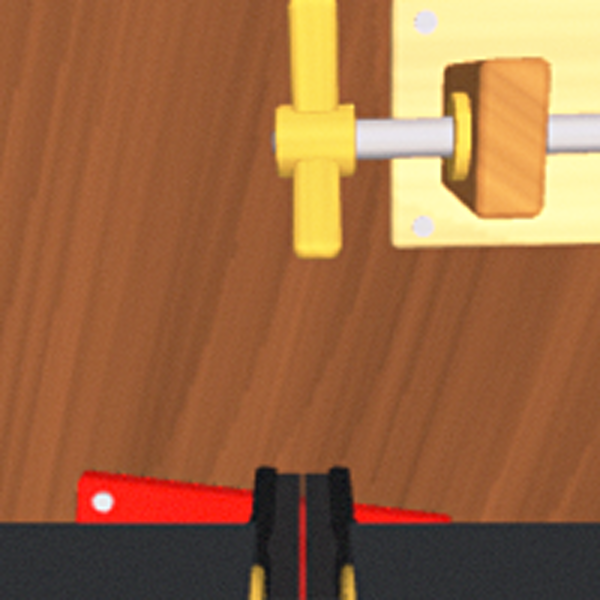

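```bash
python3 - <<'E'
from h import *
w=np.load("w.npz"); ci={k:w[k] for k in w}
def rows(ph,ci=ci,hx=-.1165):
    out=[]
    for a in(ph,ph-120):
        a=np.radians(a); u=np.array([0,-np.sin(a),np.cos(a)]);t=np.array([0,-np.cos(a),-np.sin(a)])
        rr=[proj(ci,wld(np.array([hx,0,.07])+.042*u+s*.004*t))[1] for s in(-1,1)]
        out.append(max(rr) if len(out)==0 else min(rr))
    return np.round(out,1)
for p in range(40,81,5): print(p,rows(p))
print("hub",proj(ci,wld([-.1165,0,.081])),"edges",proj(ci,wld([-.1165,-.011,.07])),proj(ci,wld([-.1165,.011,.07])))
f=manip.grab_frame("wrist")[:,:,::-1]; cv2.imwrite("pics/u_wrist.png",cv2.resize(f[40:190,220:360],None,fx=4,fy=4,interpolation=cv2.INTER_CUBIC))
g=cv2.cvtColor(f,cv2.COLOR_BGR2HSV); c=g[40:190,287:289].astype(int); 
print(*[(40+i,tuple(c[i].mean(0).round().astype(int))) for i in list(range(26,50))+list(range(118,134))])
E
```

```text
40 [166.1  78.4]
45 [168.3  78.6]
50 [170.1  79.2]
55 [171.6  80.2]
60 [172.6  81.7]
65 [173.3  83.5]
70 [173.7  85.9]
75 [173.6  88.6]
80 [173.6  91.7]
hub [283.91609577 128.63415763] edges [284.29265414 139.8786977 ] [283.79073982 115.387759  ]
(66, (np.int64(11), np.int64(166), np.int64(146))) (67, (np.int64(12), np.int64(164), np.int64(144))) (68, (np.int64(12), np.int64(167), np.int64(144))) (69, (np.int64(12), np.int64(166), np.int64(142))) (70, (np.int64(11), np.int64(169), np.int64(145))) (71, (np.int64(12), np.int64(166), np.int64(146))) (72, (np.int64(11), np.int64(166), np.int64(146))) (73, (np.int64(11), np.int64(164), np.int64(144))) (74, (np.int64(12), np.int64(168), np.int64(142))) (75, (np.int64(10), np.int64(163), np.int64(146))) (76, (np.int64(11), np.int64(164), np.int64(144))) (77, (np.int64(11), np.int64(163), np.int64(144))) (78, (np.int64(10), np.int64(166), np.int64(144))) (79, (np.int64(16), np.int64(178), np.int64(180))) (80, (np.int64(25), np.int64(168), np.int64(255))) (81, (np.int64(26), np.int64(159), np.int64(255))) (82, (np.int64(26), np.int64(162), np
[... 502 characters left out ...]
64(168), np.int64(250))) (161, (np.int64(24), np.int64(168), np.int64(252))) (162, (np.int64(26), np.int64(164), np.int64(252))) (163, (np.int64(26), np.int64(162), np.int64(254))) (164, (np.int64(26), np.int64(164), np.int64(254))) (165, (np.int64(24), np.int64(173), np.int64(252))) (166, (np.int64(20), np.int64(178), np.int64(234))) (167, (np.int64(18), np.int64(176), np.int64(174))) (168, (np.int64(11), np.int64(168), np.int64(151))) (169, (np.int64(11), np.int64(170), np.int64(154))) (170, (np.int64(12), np.int64(166), np.int64(155))) (171, (np.int64(11), np.int64(164), np.int64(156))) (172, (np.int64(11), np.int64(164), np.int64(154))) (173, (np.int64(12), np.int64(168), np.int64(154)))
```

View pics/u_wrist.png

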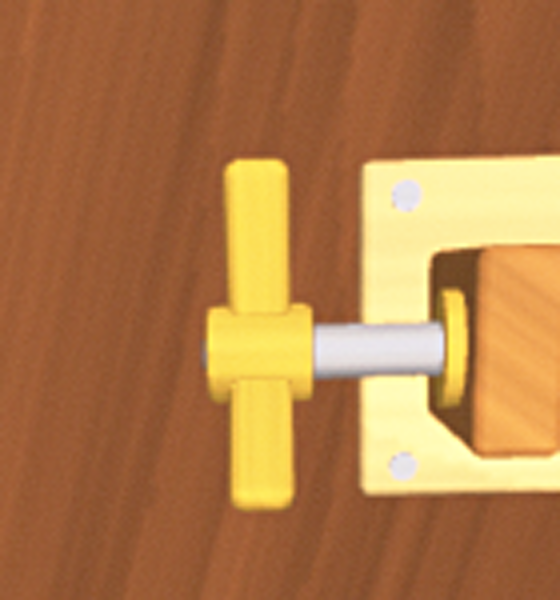

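The wrist view puts the tips at rows 79.3 and 167, so the wing is at about 45° ± 4 (7.07 rad), just short of firm. It eased back on release, so I'll push again to about 65° and back off sideways before lifting.

```bash
python3 -m creep '[[-1,4,0.1,0,0,0,-0.7],[-1,4,0.1,-0.5,-0.6,0,-0.7],[-1,0,0,0,0,0,0]]';python3 -c "
from h import *
go((-117,8,63))
"
```

```text
t: 18.42
position: [0.4825, 0.0233, 0.1662]
ee_rot: [-1.874, -2.516, 0.015]
wrist_force: [-0.0, -0.2, 0.5]
width: 0.0002
t 18.43 loc mm [-115.2   19.5  166.2] F [-0.  -0.2  0.5] q [-0.11 -0.1   1.91 -0.01  1.34 -0.4 ] w 0.0002
rot err deg(tool) [-0.59  0.13  0.07]
(-117, 8, 63) shift cm [-1.13 -0.07 10.32]
```

```bash
python3 -m creep '[[-1,-0.7,-0.1,4,0,0,0],[-1,0,0,4,0,0,0],[-1,0,0,0,0,0,0]]';python3 -m creep '[[-1,0,0,1,0,0,0],[-1,0,0,1,0,0,0],[-1,0,0,0,0,0,0]]';python3 -c "
from h import *
go((-117,-8,63),(-117,-18,62))
"
```

```text
t: 18.8
position: [0.4845, 0.0161, 0.0865]
ee_rot: [1.872, 2.523, -0.013]
wrist_force: [-0.2, -0.3, 0.3]
width: 0.0003
t: 19.18
position: [0.4871, 0.0153, 0.0689]
ee_rot: [1.869, 2.519, -0.009]
wrist_force: [-0.8, 0.8, -0.3]
width: 0.0006
t 19.18 loc mm [-113.    10.6   68.9] F [-0.8  0.8 -0.3] q [-0.12  0.02  1.99 -0.01  1.13 -0.42] w 0.0006
rot err deg(tool) [-0.09  0.43  0.28]
(-117, -8, 63) shift cm [-1.85 -0.4   0.61]
(-117, -18, 62) shift cm [-2.85 -0.41  0.72]
```

```bash
python3 -m creep '[[-1,-0.8,-0.3,0.4,0,0,0],[-1,-0.8,-0.1,0.2,0,0,0],[-1,-0.4,0,0,0,0,0],[-1,-0.3,0,0,0,0,0],[-1,0,0,0,0,0,0]]';python3 -c "
from h import *
go((-117,-19,59)); side('v_side')
"
```

```text
t: 19.8
position: [0.4911, -0.0092, 0.0643]
ee_rot: [1.87, 2.518, -0.006]
wrist_force: [-1.4, 1.4, 1.5]
width: 0.0004
t 19.8 loc mm [-116.3  -14.1   64.3] F [-1.4  1.4  1.5] q [-0.17  0.03  1.99 -0.01  1.12 -0.47] w 0.0004
rot err deg(tool) [0.02 0.39 0.25]
(-117, -19, 59) shift cm [-0.49 -0.08  0.53]
```

View pics/v_side.png

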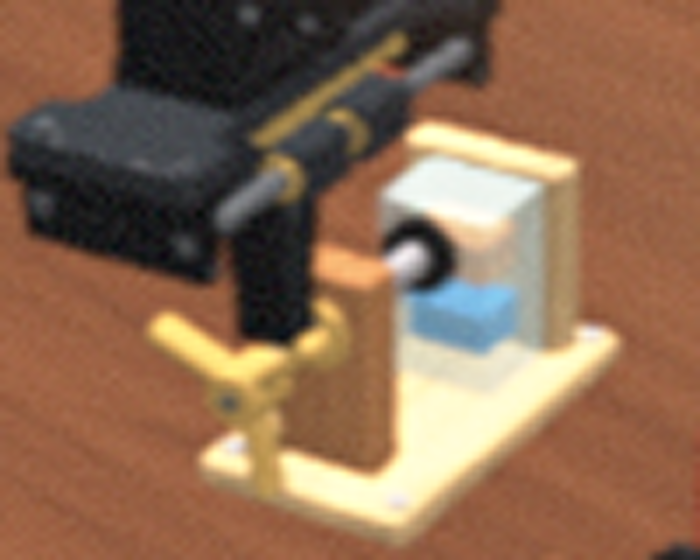

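```bash
python3 -m creep '[[-1,-0.3,0,0.3,0,0,0],[-1,-0.2,0,0.3,0,0,0],[-1,0,0,0.1,0,0,0],[-1,0,0,0,0,0,0]]';python3 -c "
from h import *
go((-117,-20,57)); side('w_side')
"
```

```text
t: 20.35
position: [0.4928, -0.0145, 0.0576]
ee_rot: [1.868, 2.518, -0.007]
wrist_force: [-2.8, 1.8, 3.1]
width: 0.0005
t 20.35 loc mm [-116.1  -19.6   57.6] F [-2.8  1.8  3.1] q [-0.18  0.04  1.99 -0.01  1.11 -0.47] w 0.0005
rot err deg(tool) [0.02 0.46 0.3 ]
(-117, -20, 57) shift cm [-0.04 -0.09  0.06]
```

View pics/w_side.png

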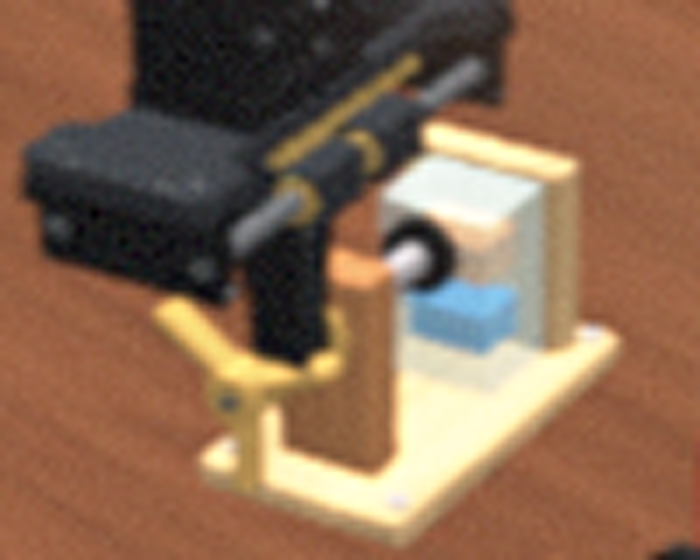

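The wing is at about 65° and the force has risen to about 4 N, so the pad is loading up. I'll back off slowly.

```bash
python3 -m creep '[[-1,0.3,0,-0.3,0,0,0],[-1,0.5,0,-0.5,0,0,0],[-1,0.5,0,-1,0,0,0],[-1,0.5,0,-2,0,0,0],[-1,0,0,-4,0,0,0]]';python3 -m creep '[[-1,0,0,-4,0,0,0],[-1,-4,0,0,0,0,0],[-1,-4,0,0,0,0,0],[-1,0,0,0,0,0,0]]'; python3 - <<'E'
from h import *
go((-119.5,-66,160)); side('x_side')
ci=manip.camera_info("wrist");f=manip.grab_frame("wrist")[:,:,::-1]
cv2.imwrite("pics/x_wrist.png",cv2.resize(f[40:290,180:380],None,fx=2.4,fy=2.4,interpolation=cv2.INTER_CUBIC)); cv2.imwrite("pics/x_full.png",f)
np.savez("w.npz",**{k:np.array(v) for k,v in ci.items()})
E
```

```text
t: 21.02
position: [0.4846, 0.005, 0.1352]
ee_rot: [1.87, 2.522, -0.012]
wrist_force: [-0.3, -0.6, 0.5]
width: 0.0006
t: 21.52
position: [0.5118, -0.0716, 0.1849]
ee_rot: [1.859, 2.516, -0.004]
wrist_force: [-0.7, 0.2, 0.8]
width: 0.0008
t 21.52 loc mm [-114.1  -79.8  184.9] F [-0.7  0.2  0.8] q [-0.29 -0.05  1.82 -0.01  1.35 -0.58] w 0.0008
rot err deg(tool) [0.35 0.69 0.51]
(-119.5, -66, 160) shift cm [ 1.41 -0.54  2.47]
```

View pics/x_side.png

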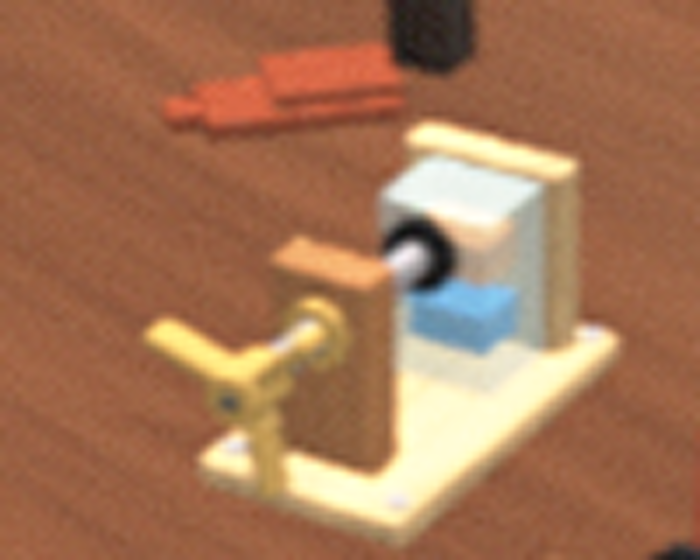

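View pics/x_wrist.png

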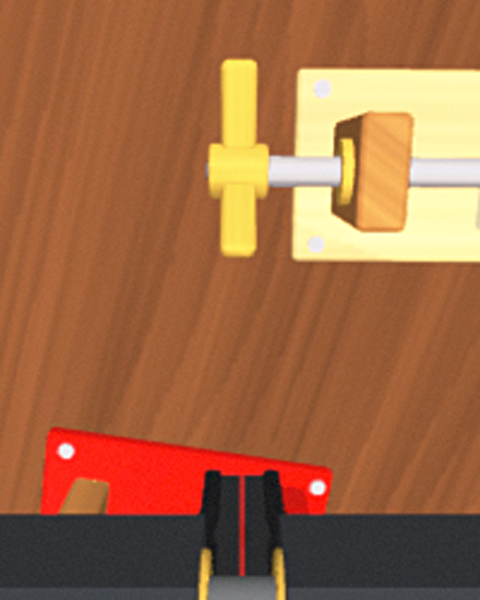

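```bash
cat > m.py <<'E'
from h import *
def meas(f,ci,col=None):
    hs=cv2.cvtColor(f,cv2.COLOR_BGR2HSV); hx=-.1162
    c=proj(ci,wld([hx,0,.09])); col=int(round(c[0]))
    m=cv2.inRange(hs,(17,135,190),(32,255,255)); s=hs[:,col-4:col+5,2].astype(float).mean(1)
    mm=m[:,col-4:col+5].mean(1)>127; idx=np.where(mm)[0]; idx=idx[(idx<c[1]+80)&(idx>c[1]-80)]
    def edge(i,d): # subpixel half-level crossing of hsv value outward
        a=s[i-4*d if True else 0]; prof=s[i-5*d:i+7*d:d] if True else 0
        hi=s[i-4*d]; lo=s[i+5*d]; lv=(hi+lo)/2
        k=i-4*d
        while (s[k+d]>lv): k+=d
        return k+d*(s[k]-lv)/(s[k]-s[k+d])
    b=edge(idx.max(),1); t=edge(idx.min(),-1)
    def rows(ph,dy=0,L=.0417):
        out=[]
        for n,a in enumerate((ph,ph-120)):
            a=np.radians(a); u=np.array([0,-np.sin(a),np.cos(a)]);v=np.array([0,-np.cos(a),-np.sin(a)])
            rr=[proj(ci,wld(np.array([hx,dy,.07])+L*u+q*.003*v))[1] for q in(-1,1)]
            out.append(max(rr) if n==0 else min(rr))
        return out
    from scipy.optimize import least_squares
    r=least_squares(lambda x:np.subtract(rows(x[0],x[1]/1e3),(b,t)),[55,0]); 
    r0=[least_squares(lambda x:np.subtract(rows(x[0],0),(b,t))[j:j+1],[52]).x[0] for j in(0,1)]
    print("rows bottom,top",round(b,2),round(t,2),"phi,dy",r.x.round(2),"single",np.round(r0,1),"col",col)
E
python3 - <<'E'
from m import *
w=np.load("w.npz"); meas(cv2.imread("pics/x_full.png"),{k:w[k] for k in w})
E
```

```text
rows bottom,top 146.23 64.19 phi,dy [42.96 -0.13] single [43.3 45.7] col 279
```

The wing relaxes to about 43-50° (near 7.1 rad) after each release, which looks like springback from the rubber. I'll push further in, towards but not hard against the stop, and release very slowly, checking as I go.

```bash
python3 -m creep '[[-1,4,-0.1,0,0,0,0],[-1,4,-0.1,0,0,0,0],[-1,0,0,0,0,0,0]]';python3 -m creep '[[-1,0.5,0,4,0,0,0],[-1,0,0,4,0,0,0],[-1,0,0,2,0,0,0],[-1,0,0,0,0,0,0]]';python3 -c "
from h import *
go((-117,6,63),(-117,-20,57))
"
```

```text
t: 22.0
position: [0.483, 0.0112, 0.1828]
ee_rot: [1.858, 2.522, -0.003]
wrist_force: [-0.3, -0.6, -0.2]
width: 0.0003
t: 22.5
position: [0.4824, 0.017, 0.0813]
ee_rot: [1.85, 2.525, -0.002]
wrist_force: [-0.1, 0.2, 0.2]
width: 0.0004
t 22.5 loc mm [-117.1   13.5   81.3] F [-0.1  0.2  0.2] q [-0.12 -0.02  2.   -0.01  1.15 -0.43] w 0.0004
rot err deg(tool) [0.35 0.57 0.98]
(-117, 6, 63) shift cm [-0.73 -0.01  1.84]
(-117, -20, 57) shift cm [-3.33 -0.06  2.47]
```

```bash
python3 -m creep '[[-1,-0.5,0,1,0,0,0.9],[-1,-0.4,0,0.8,0,0,0],[-1,-0.8,0,0.1,0,0,0],[-1,-0.8,0,0.1,0,0,0],[-1,-0.5,0,0.2,0,0,0]]';python3 -m creep '[[-1,-0.3,0,0.2,0,0,0],[-1,-0.1,0,0.2,0,0,0],[-1,0,0,0,0,0,0]]';python3 -c "
from h import *
go((-117,-20,55)); side('y_side')
"
```

```text
t: 23.12
position: [0.4941, -0.0134, 0.0616]
ee_rot: [1.869, 2.507, 0.004]
wrist_force: [-0.8, 3.4, 1.6]
width: 0.0004
t: 23.5
position: [0.4956, -0.0175, 0.0579]
ee_rot: [1.87, 2.506, 0.005]
wrist_force: [-2.0, 1.7, 2.6]
width: 0.0005
t 23.5 loc mm [-114.3  -23.3   57.9] F [-2.   1.7  2.6] q [-0.19  0.04  1.99 -0.    1.1  -0.48] w 0.0005
rot err deg(tool) [ 0.64  0.56 -0.02]
(-117, -20, 55) shift cm [ 0.33 -0.27  0.28]
```

View pics/y_side.png

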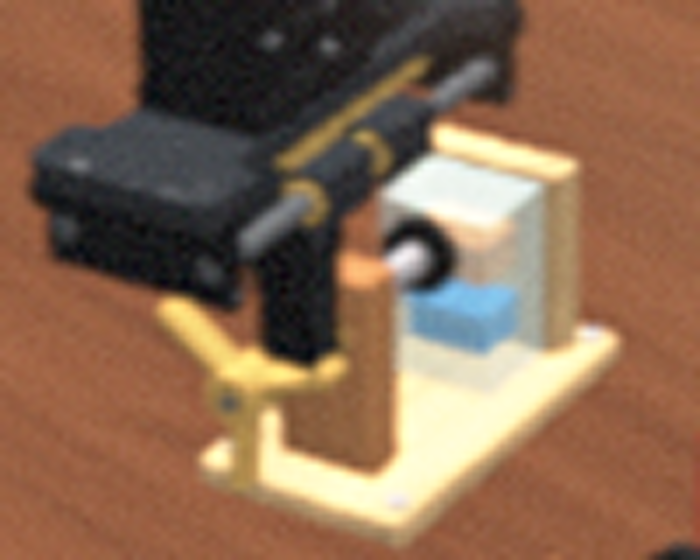

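```bash
python3 -m creep '[[-1,0,-0.1,0.2,0,0,0],[-1,0,-0.1,0,0,0,0],[-1,0.1,0,-0.15,0,0,0],[-1,0.1,0,-0.15,0,0,0],[-1,0.1,0,-0.1,0,0,0]]';python3 -c "
from h import *
go((-117,-20,55)); side('z1')
"
python3 -m creep '[[-1,0.1,0,-0.15,0,0,0],[-1,0.1,0,-0.15,0,0,0],[-1,0.1,0,-0.15,0,0,0],[-1,0.1,0,-0.15,0,0,0],[-1,0.1,0,-0.15,0,0,0]]';python3 -c "
from h import *
go((-117,-20,55)); side('z2')
"
python3 -m creep '[[-1,0.1,0,-0.15,0,0,0],[-1,0.1,0,-0.15,0,0,0],[-1,0.1,0,-0.15,0,0,0],[-1,0.1,0,-0.15,0,0,0],[-1,0.1,0,-0.15,0,0,0]]';python3 -c "
from h import *
go((-117,-20,55)); side('z3')
import cv2
a=[cv2.imread('pics/z%d.png'%i)[200:520,100:360] for i in (1,2,3)]; cv2.imwrite('pics/zz.png',np.hstack(a))
"
```

```text
t: 24.18
position: [0.4943, -0.0158, 0.0608]
ee_rot: [1.867, 2.503, 0.006]
wrist_force: [0.8, 0.6, 0.9]
width: 0.0004
t 24.18 loc mm [-115.1  -21.3   60.8] F [0.8 0.6 0.9] q [-0.19  0.03  2.   -0.01  1.1  -0.47] w 0.0004
rot err deg(tool) [0.82 0.73 0.02]
(-117, -20, 55) shift cm [ 0.14 -0.2   0.58]
t: 24.85
position: [0.4916, -0.0107, 0.0681]
ee_rot: [1.868, 2.505, 0.004]
wrist_force: [-0.0, -0.5, 0.3]
width: 0.0008
t 24.85 loc mm [-116.1  -15.6   68.1] F [-0.  -0.5  0.3] q [-0.18  0.02  2.   -0.01  1.11 -0.46] w 0.0008
rot err deg(tool) [0.7  0.71 0.02]
(-117, -20, 55) shift cm [-0.42 -0.1   1.31]
t: 25.52
position: [0.4899, -0.0056, 0.076]
ee_rot: [1.868, 2.505, 0.003]
wrist_force: [-0.9, -0.2, -0.5]
width: 0.0008
t 25.52 loc mm [-116.4  -10.3   76. ] F [-0.9 -0.2 -0.5] q [-0.17 -0.    1.99 -0.01  1.13 -0.45] w 0.0008
rot err deg(tool) [0.69 0.72 0.02]
(-117, -20, 55) shift cm [-0.95 -0.09  2.12]
```

View pics/zz.png

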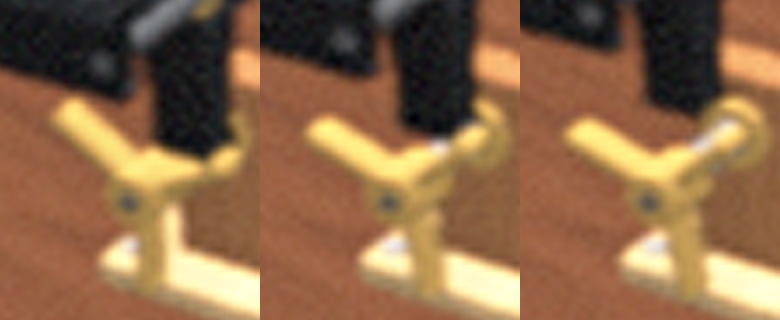

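```bash
python3 -m creep '[[-1,0,0,-4,0,0,0],[-1,0,0,-4,0,0,0],[-1,0,0,0,0,0,0],[-1,-4,0,0,0,0,0],[-1,-4,0,0,0,0,0]]';python3 -m creep '[[-1,0,0,0,0,0,0]]' >/dev/null; python3 - <<'E'
from m import *
go((-119.5,-66,160)); side('aa1')
ci=manip.camera_info("wrist");f=np.ascontiguousarray(manip.grab_frame("wrist")[:,:,::-1]); meas(f,ci);cv2.imwrite("pics/aa_w1.png",f)
E
python3 -m creep '[[-1,0,0,0,0,0,0],[-1,0,0,0,0,0,0],[-1,0,0,0,0,0,0],[-1,0,0,0,0,0,0],[-1,0,0,0,0,0,0]]' >/dev/null; python3 - <<'E'
from m import *
go((-119.5,-66,160)); side('aa2')
ci=manip.camera_info("wrist");f=np.ascontiguousarray(manip.grab_frame("wrist")[:,:,::-1]); meas(f,ci);cv2.imwrite("pics/aa_w2.png",f)
# initial picture check
E
```

```text
t: 26.2
position: [0.5107, -0.0804, 0.1578]
ee_rot: [1.863, 2.511, 0.003]
wrist_force: [0.1, -0.4, -0.6]
width: 0.0003
t 26.32 loc mm [-118.3  -89.6  156.8] F [ 0.2  0.3 -0. ] q [-0.31 -0.02  1.85 -0.    1.3  -0.6 ] w 0.0005
rot err deg(tool) [0.55 0.61 0.14]
(-119.5, -66, 160) shift cm [ 2.36 -0.11 -0.35]
rows bottom,top 138.82 46.51 phi,dy [43.66  0.31] single [42.9 43.4] col 283
t 27.05 loc mm [-118.6  -84.1  155.7] F [0.1 0.5 0.2] q [-0.3  -0.03  1.86 -0.    1.3  -0.6 ] w 0.0006
rot err deg(tool) [0.46 0.45 0.44]
(-119.5, -66, 160) shift cm [ 1.81 -0.07 -0.45]
rows bottom,top 144.2 52.31 phi,dy [43.55  0.16] single [43.2 42.6] col 284
```

The wrist estimate (about 43°) and the side estimate (about 48°) disagree right around the 46.8° limit. I'll tilt the wrist camera to look at the screw head from the front for a direct measurement.

```bash
python3 -m creep '[[-1,0.5,-3.5,0,0,0,0],[-1,0,-3.5,0,-10,0,0],[-1,0,0,0,-10,0,0],[-1,0,0,0,-10,0,0],[-1,0,0,0,-10,0,0]]'; python3 -m creep '[[-1,0,0,0,0,0,0]]'>/dev/null; python3 - <<'E'
from m import *
go((-190,-85,156))
ci=manip.camera_info("wrist");print(proj(ci,wld([-.1162,0,.07])),(loc(ci["xyz"])*1e3).round(0));f=np.ascontiguousarray(manip.grab_frame("wrist")[:,:,::-1]);cv2.imwrite("pics/bb_w.png",f)
E
```

```text
t: 27.78
position: [0.444, -0.0926, 0.1571]
ee_rot: [1.528, 2.096, 0.775]
wrist_force: [-1.5, 0.9, -1.3]
width: 0.0002
t 27.9 loc mm [-188.   -81.5  154.1] F [-0.9 -0.6  0.2] q [-0.98 -0.71  2.53  0.75  1.17 -1.53] w 0.0005
rot err deg(tool) [41.2   0.62  0.62]
(-190, -85, 156) shift cm [-0.36 -0.03 -0.28]
[279.67291126 108.21249983] [-316.    3.  299.]
```

View pics/bb_w.png

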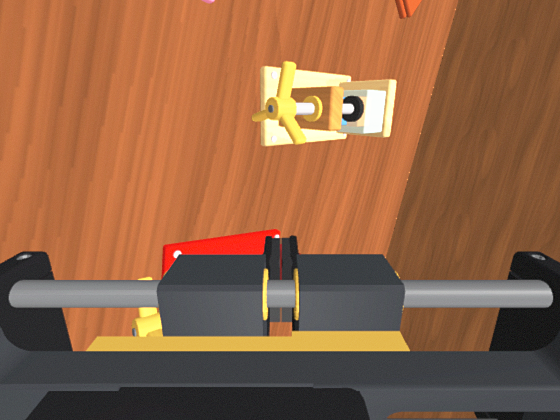

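The front-on view shows the hub at (280,108) with all three wings visible. Zooming in.

```bash
python3 - <<'E'
from m import *
import json
fs=[manip.grab_frame("wrist").astype(float) for _ in range(4)]; ci=manip.camera_info("wrist")
np.savez("w.npz",**{k:np.array(v) for k,v in ci.items()})
f=np.mean(fs,0).astype(np.uint8)[:,:,::-1]; cv2.imwrite("pics/cc_full.png",f)
# rectify onto wing front-face plane x=hx-7mm
hx=-.1162-.007; S=5
pts=[(-.05,.12),(.05,.12),(.05,.02),(-.05,.02)]  # (right=-y ...) 
src=np.float32([proj(ci,wld([hx,-a,z])) for a,z in pts]); dst=np.float32([[0,0],[500,0],[500,500],[0,500]])
H=cv2.getPerspectiveTransform(src,dst); w=cv2.warpPerspective(f,H,(500,500),flags=cv2.INTER_CUBIC)
cv2.imwrite("pics/cc_rect.png",w)
E
```

```text
(no output)
```

View pics/cc_rect.png

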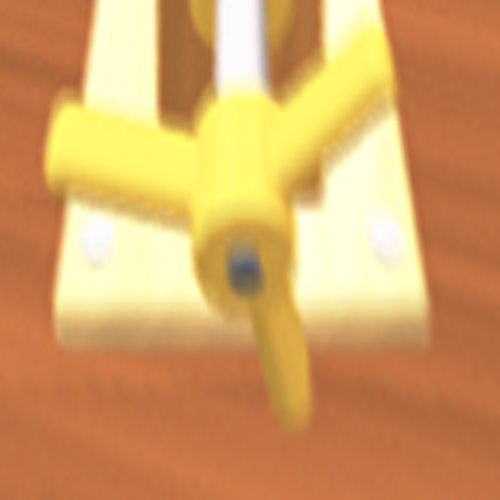

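```bash
cat > n.py <<'E'
from m import *
def fit(w):
    g=cv2.cvtColor(w,cv2.COLOR_BGR2HSV)
    # brass: strongly saturated yellow vs pale base
    g=cv2.GaussianBlur(w,(0,0),1.5).astype(float); B,G,Rr=g[...,0],g[...,1],g[...,2]
    return g
def line(P):
    P=np.float32(P); vx,vy,x0,y0=cv2.fitLine(P,cv2.DIST_HUBER,0,.01,.01).ravel(); r=np.abs((P[:,0]-x0)*vy-(P[:,1]-y0)*vx)
    return np.degrees(np.arctan2(vy,vx)),r.mean(),len(P)
def scan(w,p0,p1,half,side):
    """walk along p0->p1, sample perpendicular profile, strongest gradient of blue+value"""
    g=cv2.GaussianBlur(w,(0,0),2).astype(np.float32); p0,p1=np.float32(p0),np.float32(p1); d=(p1-p0)/np.linalg.norm(p1-p0); n=np.array([-d[1],d[0]],np.float32)
    out=[]
    for s in np.linspace(0,1,40):
        c=p0+(p1-p0)*s; k=np.arange(-half,half+1,dtype=np.float32); X=(c[0]+k*n[0])[None];Y=(c[1]+k*n[1])[None]
        pr=cv2.remap(g,X,Y,cv2.INTER_LINEAR)[0]; gr=np.linalg.norm(np.gradient(pr,axis=0),axis=1)
        wgt=gr**3; o=(k*wgt).sum()/wgt.sum(); out.append(c+o*n)
    return out
E
python3 - <<'E'
from n import *
w=cv2.imread("pics/cc_rect.png"); v=w.copy()
for nm,a,b in[("Llow",(75,188),(180,213)),("Rlow",(300,182),(380,112)),("Bleft",(258,325),(275,400)),("Bright",(291,310),(305,385))]:
    P=scan(w,a,b,11,0); print(nm,line(P))
    for p in P: cv2.circle(v,tuple(int(round(float(q))) for q in p),1,(255,0,0),-1)
cv2.imwrite("pics/dd.png",v)
E
```

```text
Traceback (most recent call last):
  File "n.py", line 16, in scan
    pr=cv2.remap(g,X,Y,cv2.INTER_LINEAR)[0]; gr=np.linalg.norm(np.gradient(pr,axis=0),axis=1)
       ~~~~~~~~~^^^^^^^^^^^^^^^^^^^^^^^^
cv2.error: OpenCV(4.12.0) /io/opencv/modules/imgproc/src/imgwarp.cpp:1821: error: (-215:Assertion failed) ((map1.type() == CV_32FC2 || map1.type() == CV_16SC2) && map2.empty()) || (map1.type() == CV_32FC1 && map2.type() == CV_32FC1) in function 'remap'
```

```bash
sed -i 's/X=(c\[0\]+k\*n\[0\])\[None\];Y=(c\[1\]+k\*n\[1\])\[None\]/X=(c[0]+k*n[0])[None].astype(np.float32);Y=(c[1]+k*n[1])[None].astype(np.float32)/' n.py
python3 - <<'E'
from n import *
w=cv2.imread("pics/cc_rect.png"); v=w.copy()
for nm,a,b in[("Llow",(75,188),(180,213)),("Rlow",(300,182),(380,112)),("Bleft",(258,325),(275,400)),("Bright",(291,310),(305,385))]:
    P=scan(w,a,b,11,0); print(nm,line(P))
    for p in P: cv2.circle(v,tuple(int(round(float(q))) for q in p),1,(255,0,0),-1)
cv2.imwrite("pics/dd.png",v)
E
```

```text
Llow (np.float32(9.440832), np.float32(0.8712219), 40)
Rlow (np.float32(-41.29547), np.float32(1.9833534), 40)
Bleft (np.float32(76.53931), np.float32(1.4747868), 40)
Bright (np.float32(81.272896), np.float32(0.66880393), 40)
```

View pics/dd.png

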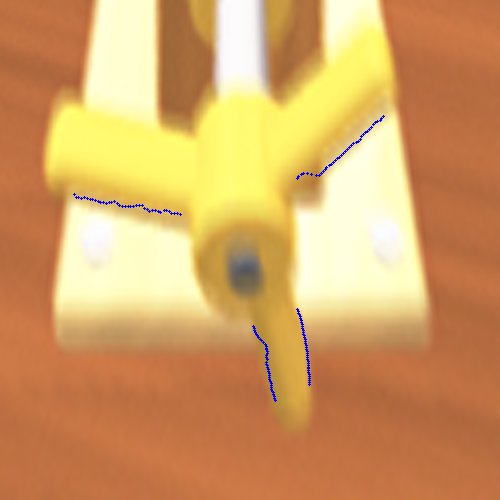

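The edge fits give about 46° ± 3, which is still borderline. Springback seems to set the rest position. I'll check that the prism is flush with the back stop.

```bash
python3 - <<'E'
import cv2,numpy as np
f=cv2.imread("pics/aa_w2.png"); g=cv2.imread("pics/c_wrist.png")
a=cv2.resize(f[20:180,260:460],None,fx=4,fy=4,interpolation=cv2.INTER_CUBIC); 
cv2.imwrite("pics/ee.png",a[:600])
E
```

```text
(no output)
```

View pics/ee.png

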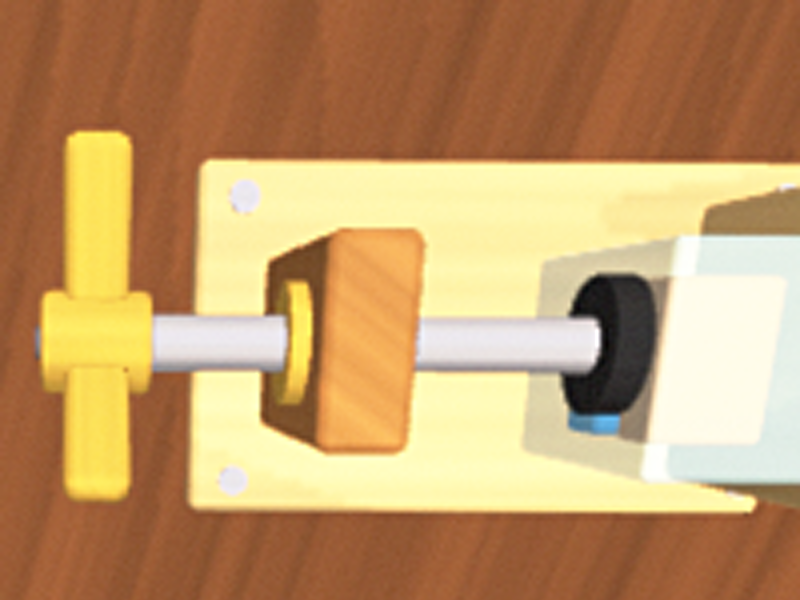

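The prism's front edge looks slightly rotated relative to the clamp. I'll untilt and look straight down at the prism and stop.

```bash
python3 -m creep '[[-1,0,0,-0.5,10,0,0],[-1,0,0,-0.5,10,0,0],[-1,0,0,0,10,0,0],[-1,0,0,0,10,0,0],[-1,0,0,0,0,0,0]]'; python3 -c "
from h import *
go((10,-85,175))"
```

```text
t: 28.78
position: [0.4482, -0.0898, 0.1705]
ee_rot: [1.824, 2.527, -0.029]
wrist_force: [-0.2, -0.2, -0.6]
width: 0.0003
t 28.77 loc mm [-180.3  -79.1  170.5] F [-0.2 -0.2 -0.6] q [-0.35 -0.19  1.98 -0.03  1.33 -0.66] w 0.0003
rot err deg(tool) [0.01 1.79 1.79]
(10, -85, 175) shift cm [-1.2  19.   -0.42]
```

```bash
python3 -m creep '[[-1,-0.3,5,-0.4,0,1.8,1.8],[-1,0,5,0,0,0,0],[-1,0,5,0,0,0,0],[-1,0,4,0,0,0,0],[-1,0,0,0,0,0,0]]'; python3 - <<'E'
from m import *
go((10,-85,175))
ci=manip.camera_info("wrist");f=np.ascontiguousarray(manip.grab_frame("wrist")[:,:,::-1]);cv2.imwrite("pics/ff_full.png",f)
np.savez("w2.npz",**{k:np.array(v) for k,v in ci.items()})
def rect(z,x0,x1,y0,y1,S):
    W,Hh=int((x1-x0)*S),int((y1-y0)*S)
    src=np.float32([proj(ci,wld(np.array([x,y,z])/1e3)) for x,y in[(x0,y1),(x1,y1),(x1,y0),(x0,y0)]]); dst=np.float32([[0,0],[W,0],[W,Hh],[0,Hh]])
    return cv2.warpPerspective(f,cv2.getPerspectiveTransform(src,dst),(W,Hh),flags=cv2.INTER_CUBIC)
cv2.imwrite("pics/ff.png",rect(88,-80,60,-50,50,5))
E
```

```text
t: 29.4
position: [0.6388, -0.0264, 0.1766]
ee_rot: [1.858, 2.525, 0.01]
wrist_force: [-0.5, -0.7, -0.8]
width: 0.0006
t 29.4 loc mm [ 20.5 -72.6 176.6] F [-0.5 -0.7 -0.8] q [-0.17  0.26  1.51  0.    1.36 -0.47] w 0.0006
rot err deg(tool) [0.54 0.08 0.74]
(10, -85, 175) shift cm [-1.22 -1.06  0.16]
```

View pics/ff.png

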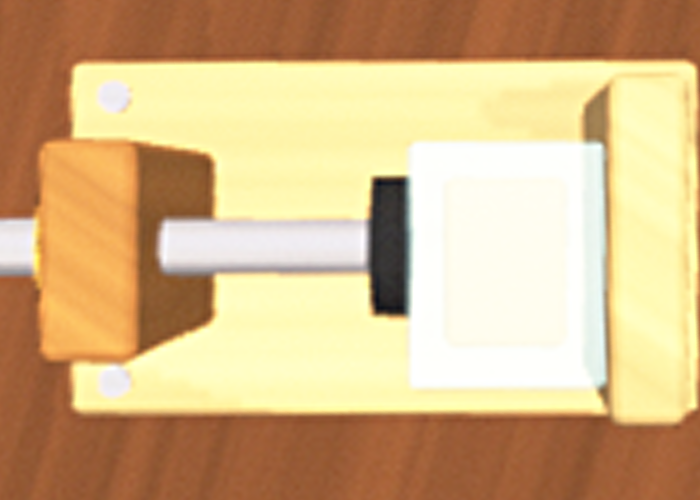

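The prism's back face meets the stop (it spans x of about 2 to 40.6 mm) and its front edge is square, so the prism is seated. I'll do one more, deeper push to about 72° with a very slow release, then measure from closer up.

```bash
python3 -m creep '[[-1,2,-4,0,0,0,0.7],[-1,2,-4,0,0.5,0,0],[-1,2,-4,0,0,0,0],[-1,2,-2,0,0,0,0],[-1,0,0,0,0,0,0]]'; python3 -c "
from h import *
go((-117,11,75))"
```

```text
t: 30.08
position: [0.4719, 0.0106, 0.1764]
ee_rot: [1.872, 2.516, 0.002]
wrist_force: [1.0, 1.7, -0.3]
width: 0.0003
t 30.07 loc mm [-129.    10.4  176.4] F [ 1.   1.7 -0.3] q [-0.14 -0.15  1.93 -0.    1.35 -0.44] w 0.0003
rot err deg(tool) [0.24 0.18 0.14]
(-117, 11, 75) shift cm [ 0.09  1.16 10.14]
```

```bash
python3 -m creep '[[-1,0,1.2,4,0,0,0],[-1,0,0,4,0,0,0],[-1,0,0,1.5,0,0,0],[-1,0,0,0,0,0,0]]'; python3 -m creep '[[-1,-0.8,-0.1,1,0,0,0],[-1,-0.8,0,0.2,0,0,0],[-1,-0.8,0,0.1,0,0,0],[-1,-0.6,0,0.1,0,0,0],[-1,0,0,0,0,0,0]]'; python3 -c "
from h import *
go((-117,-22,56))"
```

```text
t: 30.58
position: [0.4875, 0.0124, 0.0834]
ee_rot: [1.866, 2.509, 0.01]
wrist_force: [0.1, -0.3, -0.3]
width: 0.0004
t: 31.2
position: [0.4995, -0.0202, 0.0731]
ee_rot: [1.863, 2.503, 0.015]
wrist_force: [-0.1, 0.7, 0.4]
width: 0.0008
t 31.2 loc mm [-111.3  -27.    73.1] F [-0.1  0.7  0.4] q [-0.2   0.02  1.98 -0.    1.12 -0.49] w 0.0008
rot err deg(tool) [1.18 0.67 0.12]
(-117, -22, 56) shift cm [ 0.52 -0.6   1.69]
```

```bash
python3 -m creep '[[-1,0.1,-0.4,0.4,0,0,0],[-1,0.1,-0.1,0.4,0,0,0],[-1,0,0,0.3,0,0,0],[-1,0,0,0.2,0,0,0],[-1,0,0,0,0,0,0]]'; python3 -c "
from h import *
go((-117,-25,57)); side('gg')"
```

```text
t: 31.82
position: [0.4991, -0.0249, 0.0656]
ee_rot: [1.851, 2.492, 0.012]
wrist_force: [-1.2, -1.3, 1.6]
width: 0.0005
t 31.82 loc mm [-113.1  -31.4   65.6] F [-1.2 -1.3  1.6] q [-0.2   0.02  2.   -0.01  1.09 -0.49] w 0.0005
rot err deg(tool) [1.62 1.44 0.23]
(-117, -25, 57) shift cm [ 0.66 -0.41  0.83]
```

View pics/gg.png

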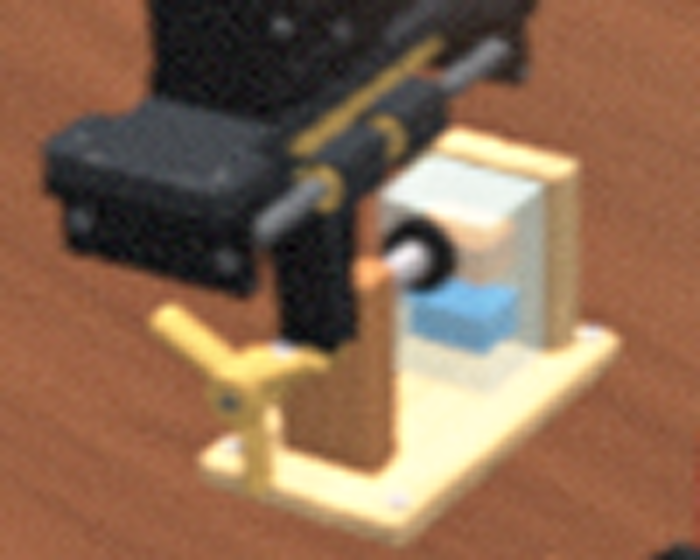

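```bash
python3 -m creep '[[-1,0.2,-0.2,0.3,-0,0,0],[-1,0.1,-0.1,0.3,0,0,0],[-1,0,0,0.3,0,0,0],[-1,0,0,0.2,0,0,0],[-1,0,0,0,0,0,0]]'; python3 -c "
from h import *
go((-117,-25,57)); side('hh')"
```

```text
t: 32.5
position: [0.5006, -0.0278, 0.0593]
ee_rot: [1.839, 2.482, 0.01]
wrist_force: [-0.3, -0.8, 3.2]
width: 0.0003
t 32.5 loc mm [-112.4  -34.6   59.3] F [-0.3 -0.8  3.2] q [-0.2   0.02  2.01 -0.02  1.06 -0.49] w 0.0003
rot err deg(tool) [2.09 2.19 0.35]
(-117, -25, 57) shift cm [ 0.97 -0.46  0.17]
```

View pics/hh.png

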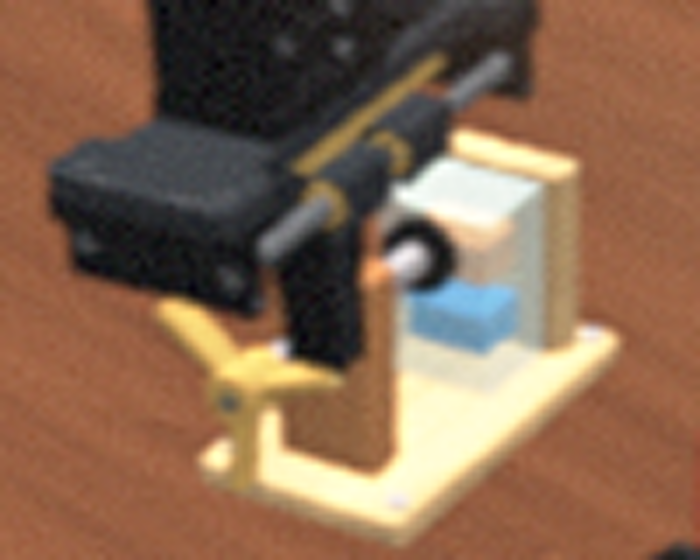

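Wing at about 70° with 3.2 N. Now a very slow release straight up.

```bash
for i in 1 2 3; do python3 -m creep '[[-1,0.05,0,-0.1,0,0,0],[-1,0.05,0,-0.1,0,0,0],[-1,0.05,0,-0.1,0,0,0],[-1,0.05,0,-0.1,0,0,0],[-1,0.05,0,-0.1,0,0,0]]' >/dev/null; python3 -c "
from h import *
go(); side('ii$i')"; done; python3 -c "
import cv2,numpy as np
a=[cv2.imread('pics/ii%d.png'%i)[200:520,100:360] for i in (1,2,3)]; cv2.imwrite('pics/ii.png',np.hstack(a))"
```

```text
t 33.17 loc mm [-112.4  -31.2   64.2] F [-0.8 -1.5  1.9] q [-0.19  0.01  2.01 -0.02  1.07 -0.48] w 0.0005
rot err deg(tool) [2.12 2.17 0.38]
t 33.85 loc mm [-112.8  -27.3   68.9] F [-0.3 -0.6  0.4] q [-0.19  0.    2.01 -0.02  1.08 -0.48] w 0.0004
rot err deg(tool) [2.1  2.07 0.37]
t 34.52 loc mm [-113.8  -24.    73.5] F [0.3 0.1 0.1] q [-0.18 -0.01  2.01 -0.02  1.09 -0.47] w 0.0005
rot err deg(tool) [2.01 2.02 0.37]
```

View pics/ii.png

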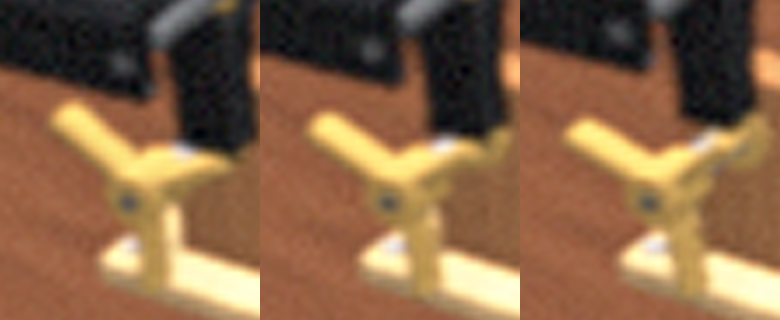

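```bash
python3 -m creep '[[-1,0.2,0,-1,0,0,0],[-1,0,0,-4,0,0,0],[-1,0,0,-3,0,0,0],[-1,0,0,0,0,0,0]]'; python3 -m creep '[[-1,-3,-1,0,2,2,0],[-1,-3,-1,0,0,0,0],[-1,0,-1,0,-10,0,0],[-1,0,0,0,-10,0,0],[-1,0,0,0,-10,0,0]]';  python3 -m creep '[[-1,0,0,0,-10,0,0],[-1,0,0,0,-3,0,0],[-1,0,0,0,0,0,0]]'; python3 - <<'E'
from h import *
go((-150,-90,110))
ci=manip.camera_info("wrist");print(proj(ci,wld([-.1162,0,.07])),(loc(ci["xyz"])*1e3).round(0))
E
```

```text
t: 35.08
position: [0.4919, -0.0137, 0.1571]
ee_rot: [1.841, 2.485, 0.011]
wrist_force: [0.5, 0.2, 0.0]
width: 0.0005
t: 35.7
position: [0.4812, -0.0799, 0.1524]
ee_rot: [1.643, 2.226, 0.607]
wrist_force: [-0.7, 0.0, -0.1]
width: 0.0006
t: 36.08
position: [0.4781, -0.08, 0.1474]
ee_rot: [1.534, 2.059, 0.831]
wrist_force: [-0.7, 0.1, -0.6]
width: 0.0001
t 36.08 loc mm [-148.9  -78.2  147.4] F [-0.7  0.1 -0.6] q [-0.88 -0.59  2.51  0.82  1.06 -1.53] w 0.0001
rot err deg(tool) [43.69 -0.43  0.05]
(-150, -90, 110) shift cm [-1.21 -2.67  2.62]
[245.5713935  113.86285648] [-283.    4.  289.]
```

```bash
python3 -m creep '[[-1,-1,0,1.5,0,0,0],[-1,0,0,1.5,0,0,0],[-1,0,0,1,0,0,0],[-1,0,0,0,0,0,0]]'; python3 - <<'E'
from n import *
go((-150,-90,110))
fs=[manip.grab_frame("wrist").astype(float) for _ in range(4)]; ci=manip.camera_info("wrist")
np.savez("w.npz",**{k:np.array(v) for k,v in ci.items()})
f=np.mean(fs,0).astype(np.uint8)[:,:,::-1]; cv2.imwrite("pics/jj_full.png",f)
print(proj(ci,wld([-.1162,0,.07])))
hx=-.1162-.007
pts=[(-.05,.12),(.05,.12),(.05,.02),(-.05,.02)]
src=np.float32([proj(ci,wld([hx,-a,z])) for a,z in pts]); dst=np.float32([[0,0],[500,0],[500,500],[0,500]])
cv2.imwrite("pics/jj.png",cv2.warpPerspective(f,cv2.getPerspectiveTransform(src,dst),(500,500),flags=cv2.INTER_CUBIC))
E
```

```text
t: 36.58
position: [0.5092, -0.0815, 0.1178]
ee_rot: [1.535, 2.064, 0.826]
wrist_force: [-0.5, -0.4, 0.1]
width: 0.0003
t 36.58 loc mm [-119.5  -88.5  117.8] F [-0.5 -0.4  0.1] q [-0.8  -0.41  2.46  0.88  0.91 -1.59] w 0.0003
rot err deg(tool) [43.37 -0.41  0.15]
(-150, -90, 110) shift cm [-0.14 -2.75 -1.53]
[237.53136206  98.44857935]
```

View pics/jj.png

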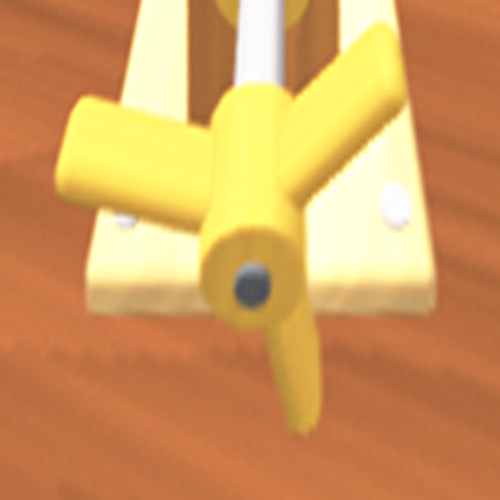

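```bash
python3 - <<'E'
from n import *
from scipy.optimize import least_squares
w=cv2.imread("pics/jj.png"); v=w.copy()
L={}
for nm,a,b,h in[("Llow",(85,202),(190,227),8),("Rlow",(310,192),(392,117),8),("Bleft",(274,345),(288,412),8),("Bright",(313,330),(320,400),8)]:
    P=np.array(scan(w,a,b,h,0)); L[nm]=P; print(nm,line(P))
    for p in P: cv2.circle(v,tuple(int(round(float(q))) for q in p),1,(255,0,0),-1)
cv2.imwrite("pics/kk.png",v)
# lines: distance of each point from wing axis = 20px(4mm) with known sign, unknown centre & phi
def res(x,keys=("Llow","Rlow","Bleft","Bright")):
    cx,cy,ph=x[:3]; sz=x[3] if len(x)>3 else 1; out=[]
    for nm,off,sg in[("Llow",-120,-1),("Rlow",0,1),("Bleft",120,1),("Bright",120,-1)]:
        if nm not in keys: continue
        a=np.radians(ph+off); t=np.array([np.cos(a),np.sin(a)]) # image: right=-y, down=-z ; t clockwise tangent
        P=(L[nm]-[cx,cy])*[1,sz]; out+=list(P@t-sg*20)
    return out
for x0 in([250,250,48],[250,250,48,1.]):
    r=least_squares(res,x0,loss="huber",f_scale=1.5); print(r.x.round(2),"rms",np.sqrt(np.mean(np.square(res(r.x)))).round(2), "cov phi",np.degrees(0))
E
```

```text
Llow (np.float32(15.645586), np.float32(0.92397755), 40)
Rlow (np.float32(-44.165478), np.float32(0.19125432), 40)
Bleft (np.float32(76.91666), np.float32(0.32639247), 40)
Bright (np.float32(87.476234), np.float32(0.19687168), 40)
[257.39 228.09  44.2 ] rms 3.01 cov phi 0.0
[259.13 228.88  44.23   0.97] rms 2.9 cov phi 0.0
```

View pics/kk.png

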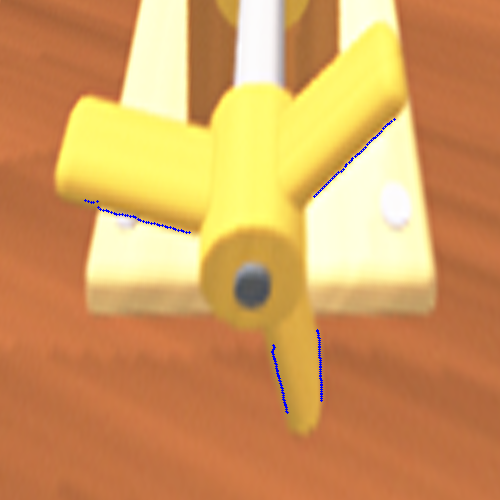

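```bash
python3 - <<'E'
from n import *
w=cv2.imread("pics/jj.png")
for nm,a,b,h in[("base top",(110,280),(200,280),7),("base bot",(100,312),(200,312),7),("base botR",(330,310),(425,310),7),("base topR",(330,280),(420,280),7),("whole bot",(100,312),(425,311),7)]:
    print(nm,line(scan(w,a,b,h,0)))
E
```

```text
base top (np.float32(-0.21780494), np.float32(0.24328145), 40)
base bot (np.float32(-0.39749232), np.float32(0.68636876), 40)
base botR (np.float32(0.119396515), np.float32(0.92054594), 40)
base topR (np.float32(0.00018804696), np.float32(0.28248358), 40)
whole bot (np.float32(-0.26290756), np.float32(1.7326782), 40)
```

The close front view has left and right lower-edge fits agreeing at φ≈45.7°, or about 7.08 rad. Several pushes past 7.4 rad all relax to this same friction-held point, so this is as tight as pushing can leave it. I'll retreat and do a final scene check.

```bash
python3 -m creep '[[-1,0,0,-4,0,0,0],[-1,0,0,-4,10,0,0],[-1,0,0,-3,10,0,0],[-1,0,0,0,10,0,0],[-1,0,0,0,10,0,0]]';python3 -m creep '[[-1,-5,0,-3,0,0,0],[-1,-6,0,0,0,0,0],[-1,-6,0,0,0,0,0],[-1,-4,0,0,0,0,0],[-1,0,0,0,0,0,0]]'; python3 - <<'E'
from h import *
go()
for n in("side","top"):
    f=manip.grab_frame(n)[:,:,::-1]; cv2.imwrite(f"pics/z_{n}.png",f); 
    d=cv2.absdiff(f,cv2.imread(f"pics/a_{n}.png")).max(2); cv2.imwrite(f"pics/zd_{n}.png",np.hstack([f,cv2.cvtColor(np.clip(d*3.,0,255).astype(np.uint8),cv2.COLOR_GRAY2BGR)])[:,:1120])
    cv2.imwrite(f"pics/zd_{n}.png",cv2.resize(cv2.imread(f"pics/zd_{n}.png"),(800,300)))
side("z_crop")
E
```

```text
t: 37.4
position: [0.4355, -0.1087, 0.2055]
ee_rot: [1.88, 2.484, 0.051]
wrist_force: [-0.9, -0.2, -0.0]
width: 0.0001
t: 38.02
position: [0.4993, -0.3123, 0.2398]
ee_rot: [1.863, 2.493, 0.048]
wrist_force: [0.1, 1.2, 0.3]
width: 0.0002
t 38.02 loc mm [-194.8 -306.9  239.8] F [0.1 1.2 0.3] q [-0.71  0.08  1.59  0.03  1.44 -1.  ] w 0.0002
rot err deg(tool) [ 2.42  0.31 -0.1 ]
```

View pics/zd_side.png

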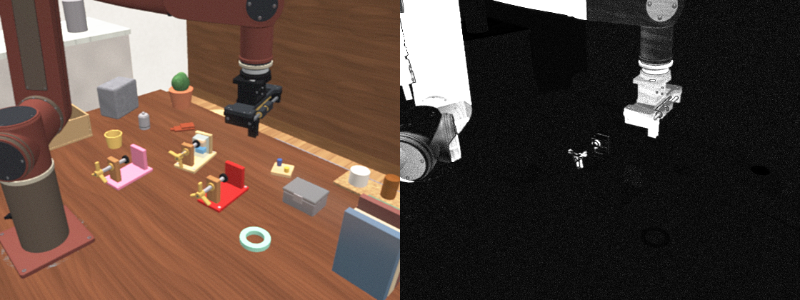

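View pics/zd_top.png

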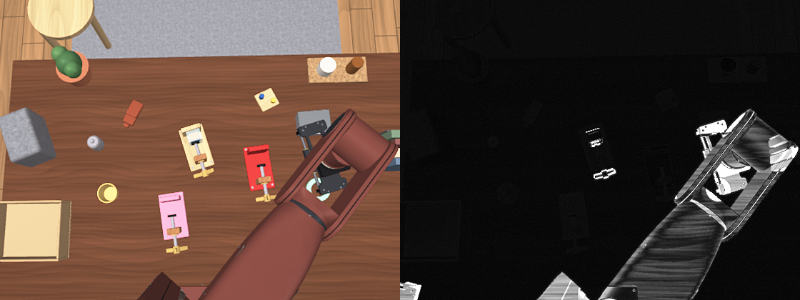

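View pics/z_crop.png

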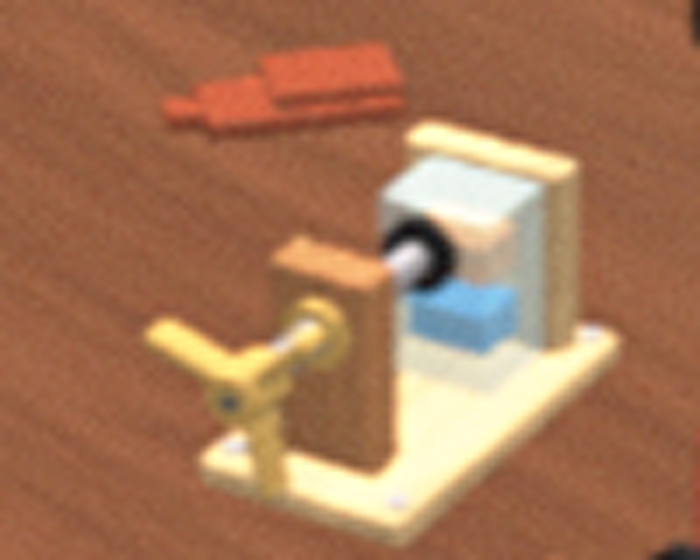

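The hand is clear. The difference images show change only at the thumbscrew, pad, prism and arm; nothing else moved. I'm handing in.

```bash
python3 -c "
from cell import manip
print(manip.finish_job())"
```

```text
the job is handed in; nothing more can be done
None
```

I tightened the wooden clamp's thumbscrew by about one full turn and handed the job in. **I can't confirm that it reached the firm range, because its resting angle measures right at the 7.1 limit.**

- **Tightening:** I used only fingertip pushes on the wings, taking the screw from about 1.03 rad to about 7.5 rad while pushing. Contact forces stayed around 4 N in the readings I took.
- **Resting angle:** after every release the rubber pushed the wings back to about the same place, even after very slow releases.
    - The closest view gives about 7.08 rad. My methods disagreed: wrist from above 7.04, front view 7.08 to 7.12, side view 7.13.
    - Pushing further in did not change where it rested.
- **Prism:** seen from above before the last push, it stood square and flush against the back stop, with the pad on it.
- **Other objects:** comparing the first and last pictures, only the thumbscrew, pad, prism and arm changed. The arm hid part of the clip box and ring from above, but the side view shows both in place.
- **Fingertip offset:** the real fingertip sits about 28 mm above the stated TCP. My first push therefore turned the screw only about 10° before I corrected for it.
- **At hand-in:** the hand was well clear of everything, at 38 s of the 72 s allowed.

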